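Slide the specimen carrier home under the low bridge

TASK

With the fingertips only, push the flat steel specimen carrier along the table, in through the flared mouth of the low aluminium bridge and under its roof, glass end first, until it is fully home against the stop bar at the back. Keep it flat on the table all the way: do not pick it up, carry it or tip it. Leave the small things standing around where they are, and finish with the hand clear of everything.

Things in the scene. Friction and masses are not known exactly. Their poses are not given: they have to be found in the camera images.
- carrier: Flat steel plate, 130 mm long (its x) x 60 wide (its y) x 12 thick, 0.2 to 0.4 kg, loose on the table. A 74 x 24 mm glass slide with a pale round specimen is sunk into its top, nearer the front end (+x, 65 mm from the origin). Origin: centre of its underside, z up. It starts in front of the bridge's mouth, up to 25 mm beside its line and 20 degrees askew.
- carrier_front (a point): Middle of the lower edge of the carrier's front end, which goes in first; axes as the carrier's.
- bridge: Low aluminium bridge, fixed: two side rails and a roof plate. Origin: on the table under the roof's centre; x is the way the carrier slides in (mouth to stop), z up. Roof: x -30 to +30 mm, 93 mm across, underside 16 mm above the table (4 mm over the carrier), top 24 mm, screw heads 28 mm, 22 mm sight hole in the middle. Channel between the rails: y -32.5 to +32.5 mm, open down to the table.
- mouth (a point): Centre of the bridge's mouth, on the table at bridge x = -55 mm, axes as the bridge's. Here two guide cheeks, 16 mm high, stand 92 mm apart; they narrow the way to the 65 mm channel at the roof's front edge (x = -30 mm).
- stop (a point): Middle of the foot of the stop bar's front face, across the back of the channel at bridge x = +50 mm, 16 mm high; axes as the bridge's. With the carrier's front end against it, the carrier's origin is at bridge x = -15 mm, its specimen is under the sight hole and its rear end sticks out to x = -80 mm, 23 mm in front of the cheeks.
- coverslip_box: Bystander: square white plastic box for coverslips, 36 x 36 x 17 mm; origin at the centre of its underside, z up.
- tape_blue: Bystander: roll of blue tape lying flat, 62 mm across, 18 mm high; origin at the centre of its underside, z up.
- objective_spare: Bystander: spare microscope objective standing on its thread, 28 mm across, 47 mm high; origin at the centre of its underside, z up.
- screw_tin: Bystander: open round tin of screws, 49 mm across, 18 mm high; origin at the centre of its underside, z up.
- petri_c: Bystander: covered dish with a pink filling, 59 mm across, 12 mm high; origin at the centre of its underside, z up.
Mind the look-alikes: they are no part of the job. There is more than one size of the carrier; the job needs the larger.

How it is judged:
On the way, in this order (a step that is already met when the one before it is completed fails the run):
1. the carrier's front end is under the roof, flat on the table and between the rails (x of carrier_front in the frame of stop between -0.07 and -0.005 m and y of carrier in the frame of bridge between -0.006 and 0.006 m and angle between carrier's own z axis and vertical below 0.05 rad and height (world z) of carrier below 0.004 m).
2. the carrier is home against the stop bar (x of carrier_front in the frame of stop between -0.0035 and 0.005 m and y of carrier in the frame of bridge between -0.005 and 0.005 m and angle between the x axis of carrier and the x axis of bridge, either way round below 0.07 rad and angle between carrier's own z axis and vertical below 0.03 rad and height (world z) of carrier below 0.003 m), for 0.2 s.
At the end, for the whole second after the job is handed in: The carrier lies flat and at rest in the bridge's channel, front end first, within 3.5 mm of the stop bar at the back, in line with the rails (within 4 degrees and 5 mm) (all of step 2 and linear speed of carrier below 0.01 m/s); the robot touches nothing.
It fails at once if the carrier is lifted off the table (its centre by more than 6 mm) (height (world z) of carrier above 0.006 m).
It fails at once if the carrier is tipped by more than 6 degrees (angle between carrier's own z axis and vertical above 0.105 rad).
It fails at once if one of the five bystanders is shoved away (more than 20 mm) or knocked over (distance of any of coverslip_box, tape_blue, objective_spare, screw_tin, petri_c from where it was at the start of the episode above 0.02 m or angle between any of coverslip_box, tape_blue, objective_spare, screw_tin, petri_c's own z axis and vertical above 0.5 rad).
It also fails if it takes over 67 s, if anything falls off the work surface, if the arm or the gripper's body presses on something with over 40 N, if the wrist force passes 120 N, or if a joint passes its speed limit or range.

ROBOT

A 6-joint arm with a two-finger parallel gripper is mounted at the origin on a cart in front of the work surface, level with it; the furniture and walls round the work are solid. World frame = base frame: x ahead of the robot, y to its left, z up, the work surface at z = 0. Lengths are in m, angles in rad, forces in N, time in s.
With the tool pointing down it reaches from about 0.375 to 0.9 m from the base axis. Payload 3.1 kg.
Tool frame: the origin (TCP) lies on the centre line of the jaws, within the pads' length; the fingertips stand 25 mm ahead of it and the grasp point (between the pads) lies 6 mm ahead of it; x points along the fingers, y is the direction in which the jaws open and shut, and the axes are right-handed (so a half turn about x gives the same grasp; the last joint's range is limited). The gripper opens to 87 mm and grips with 3 to 60 N. Pads are 19 mm wide; open, the fingers measure 117 mm over their backs; the gripper's body (75 mm by 190 mm) begins 51 mm behind the grasp point.
Start: joints at [1.111, 0.527, 1.433, -0, 1.181, -0.178], TCP at [0.173, 0.601, 0.209] pointing down, gripper open.
Joint ranges: [-3.08, 3.08], [-0.75, 2.2], [0.22, 2.44], [-1.43, 4.57], [0, 2.65], [-2.85, 2.85]. Speed limits (rad/s): [2.79, 2.79, 3.14, 3.14, 3.14, 3.14].

INTERFACE

Orientations are given as a unit quaternion [x, y, z, w].
In Python, from rig import robot gives the robot as it stands. The module is installed in compiled form; this text tells all that it offers.
- The arm moves only by the tool move_arm, never from a script. Its argument "commands" is a list of rows, each a list of 5 numbers: the gripper's target within -1 to 1 (shut at 1, half-way at 0, fully open at -1), then the shift along the tool's x, y, z in mm, then the turn about the tool's x in degrees. A call has 1 to 8 rows; each row is the pose to reach, as a shift and turn from the pose commanded when the call began, along the tool's axes at that moment; what a row does not reach only later rows make up. A row lasts 1/12 s, in which the tool goes at most 41.7 mm and 7.16 degrees, less where a joint would pass 70% of its speed; a pose out of reach is approached as far as the arm can. A call with a gripper value outside its range is refused whole. The fingers move at their own pace and stop on an object; "newtons" is the grip in N (left out, the last holds). Time passes only in rows, so rows that repeat a pose let the fingers close. It gives the time, the measured TCP pose, the force and the opening at its end, in the units of the state.
- robot.get_obs(): the state, without advancing time (a new reading comes with each control period).
- robot.camera(name): name is "side" or "top"; returns a dict with "image" (400x640x3 uint8, red, green, blue), "fx", "fy", "cx", "cy" (pixels), "distortion" ([k1, k2, p1, p2, k3] as OpenCV has them; the pictures are not rectified), "xyz" and "rotation" of the camera in the world. Camera axes: x right, y down, z forward; pixel columns grow to the right and rows downward; lengths in m; the calibration is good to about 2 mm. A picture is of the moment at which its call begins. There is no depth.
- robot.hand_in(): hands the job in, once; it reports no verdict.
Trained networks look in a picture, given as the dict that the camera call returned (one of the last four; its "shot" number tells which), for a name from the list of things; names that differ only in an ending like _2 or _b are one class to them, and where a whole thing is asked for, a point or a joint stands for the part that bears it (a point fixed in the world has none). Each returns a list of dicts, best first, with "p" (0 to 1); they miss things now and then, are a little off and sometimes report something else, mostly with a low value. They report only what shows in the picture. A call takes as long as a camera call. They do not tell look-alikes from the thing itself.
- robot.regions_of(picture, name): "pixels" (400x640 bool, what is visible of it) and "bbox" ([left, top, right, bottom] in pixels, round what is visible of it).
The state is a dict: "time": time; "q": joint angles; "joint_velocities": joint speeds; "joint_torque": joint torques, N m; "position": TCP position; "tool_rot": TCP orientation; "ft_force": force on the tool from outside, world axes, zero at the start; "moment": the same for the moment, N m; "grip_width": finger opening in m.
Only numpy, scipy, OpenCV 4.12 (cv2) and the standard library are available. Lean on these libraries where they do the work, as an engineer would, in place of code of your own. Each camera call takes 0.05 s, during which the arm holds its last target.

## Working session

There is one attempt and no reset: what is moved stays moved. The work goes in short steps, Python scripts to look and compute and a tool call to move; the robot and the scene stay as the last step left them, time stands still between calls to the robot, and variables do not carry over. Pictures are saved under pics/ and viewed, and the job is handed in when it is done.

Besides the shell and the picture viewer there is one more tool, called as name(argument=value, ...), one argument or row to a line, values as JSON. move_arm: Moves the arm, as the interface text tells. Its arguments: {"type":"object","properties":{"commands":{"type":"array","items":{"type":"array","items":{"type":"number"}}},"newtons":{"type":"number"}},"required":["commands"]}

```bash
mkdir -p pics
python3 - <<'E'
from rig import robot
import cv2,numpy as np
o=robot.get_obs()
for k in('time','position','tool_rot','ft_force','grip_width'):print(k,o[k])
for n in('top','side'):
    c=robot.camera(n); cv2.imwrite(f'pics/{n}0.png',c['image'][:,:,::-1])
    print(n,c['fx'],c['fy'],c['cx'],c['cy'],c['distortion'],c['xyz'],np.array(c['rotation']).tolist(),c['shot'])
    for nm in('carrier','bridge','coverslip_box','tape_blue','objective_spare','screw_tin','petri_c'):
        for r in robot.regions_of(c,nm): print(nm,round(r['p'],2),r['bbox'],r['pixels'].sum())
E
```

```text
time 0.0
position [0.17282188 0.59985065 0.20799425]
tool_rot [ 0.09823937  0.70038    -0.09966537  0.69991692]
ft_force [0.08969066 0.45985717 0.76244431]
grip_width 0.08670758223287349
top 430.72439604381873 430.72439604381873 320.5705962722829 201.20144839329186 [-0.014279  0.        0.        0.        0.      ] [0.27290879 0.01872354 1.1266319 ] [-0.6971716214538725, 0.7113158615875683, -0.06460484033290884, 0.06170648182219355] 1
carrier 0.98 [417.3, 148.3, 434.6, 181.2] 552
carrier 0.96 [233.7, 188.8, 286.3, 218.3] 1102
bridge 0.59 [309.5, 180.4, 352.1, 219.6] 1165
coverslip_box 0.59 [366.4, 186.1, 382.0, 199.2] 189
tape_blue 0.8 [395.0, 199.3, 418.1, 218.5] 295
objective_spare 0.46 [363.7, 234.4, 374.1, 244.8] 115
petri_c 0.9 [192.9, 238.3, 216.4, 261.1] 429
side 410.2800646987304 410.2800646987304 317.4893459530382 203.77770228891436 [-0.04187238  0.          0.          0.          0.        ] [ 0.1358002  -0.76686873  0.39085799] [0.8101344854345747, -0.15336225978176876, 0.095620144383478, -0.5576907035018327] 2
carrier 0.88 [302.1, 191.8, 331.7, 213.1] 526
carrier 0.71 [424.9, 268.8, 482.7, 297.5] 1027
carrier 0.24 [361.1, 265.0, 395.7, 291.6] 708
bridge 0.96 [313.8, 217.1, 377.4, 247.0] 1195
coverslip_box 0.65 [365.6, 242.5, 388.9, 258.8] 269
tape_blue 0.86 [361.9, 265.7, 397.9, 292.4] 743
tape_blue 0.34 [313.4, 216.7, 378.5, 251.5] 1195
screw_tin 0.57 [296.1, 233.7, 315.3, 252.4] 336
petri_c 0.71 [362.0, 265.8, 395.3, 291.2] 673
```

Run:
```python
import cv2
a=cv2.imread('pics/top0.png'); cv2.imwrite('pics/top0c.png',cv2.resize(a[120:290,170:450],(800,486),interpolation=cv2.INTER_CUBIC))
```

```text
(no output)
```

View pics/top0.png

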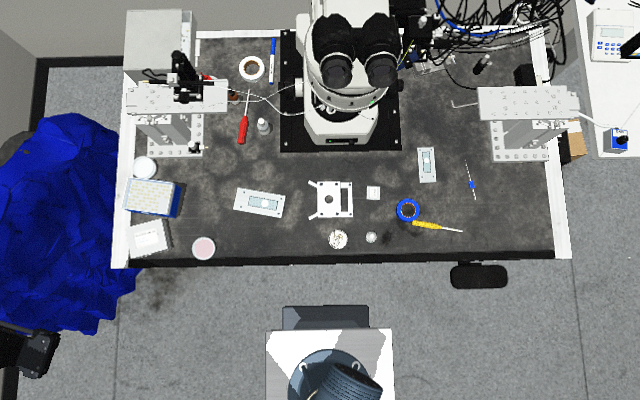

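View pics/side0.png

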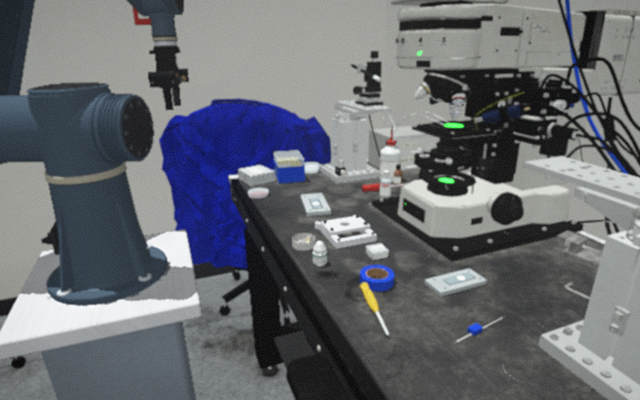

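```bash
ls pics
```

```text
side0.png
top0.png
top0c.png
```

View pics/top0c.png

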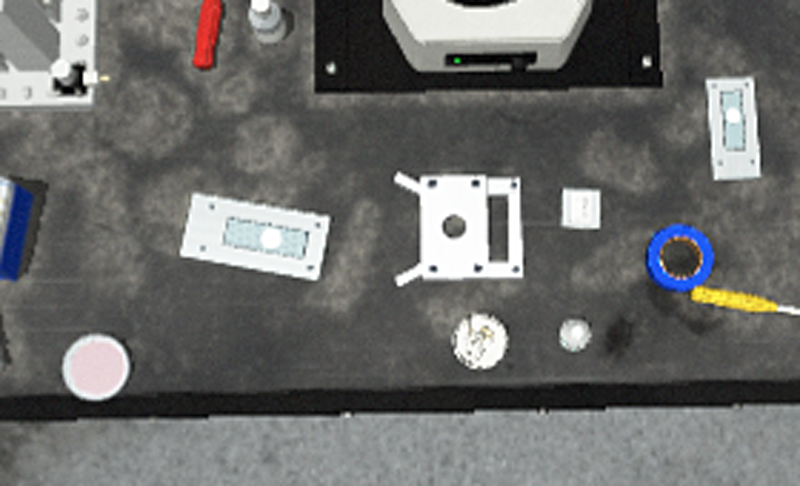

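The big carrier is at top-pixels (259,202), lying left of the bridge (331,199) with its glass and specimen offset towards the bridge. The look-alike at (427,164) measures about 33 px long against 52 px, so it is the smaller one and out of the job. I'll measure the carrier and bridge next.

```bash
cat > h.py <<'E'
import numpy as np,cv2
from scipy.spatial.transform import Rotation as R
from scipy.optimize import least_squares,minimize
def cam(c):
    K=np.array([[c['fx'],0,c['cx']],[0,c['fy'],c['cy']],[0,0,1.]])
    return K,np.array(c['distortion'],float),np.array(c['xyz']),R.from_quat(c['rotation']).as_matrix()
def proj(c,P):
    K,d,t,Rm=cam(c); P=np.atleast_2d(P).astype(float)
    rv,_=cv2.Rodrigues(Rm.T); return cv2.projectPoints(P,rv,-Rm.T@t,K,d)[0][:,0]
def unproj(c,uv,z):
    K,d,t,Rm=cam(c)
    n=cv2.undistortPoints(np.array(uv,float).reshape(-1,1,2),K,d)[:,0]
    D=np.c_[n,np.ones(len(n))]@Rm.T
    return t+D*((z-t[2])/D[:,2])[:,None]
def box(x,y,a,L,W,z):
    p=np.array([[-L/2,-W/2],[L/2,-W/2],[L/2,W/2],[-L/2,W/2]]);c,s=np.cos(a),np.sin(a)
    q=p@np.array([[c,s],[-s,c]])+[x,y]; return np.c_[q,np.full(4,z)]
def fitmask(c,m,x0,L=.13,W=.06,h=.012):
    # fit silhouette of box to (soft) mask
    S=8
    ys,xs=np.nonzero(m); l,t,r,b=xs.min()-8,ys.min()-8,xs.max()+9,ys.max()+9
    M=m[t:b,l:r].astype(float)
    def cost(v):
        P=np.r_[box(v[0],v[1],v[2],L,W,0),box(v[0],v[1],v[2],L,W,h)]
        uv=proj(c,P); hull=cv2.convexHull(((uv-[l,t]+.5)*S).astype(np.float32))
        im=np.zeros((M.shape[0]*S,M.shape[1]*S),np.uint8)
        cv2.fillConvexPoly(im,np.round(hull*16).astype(np.int32),255,shift=4)
        im=cv2.resize(im,(M.shape[1],M.shape[0]),interpolation=cv2.INTER_AREA)/255.
        return ((im-M)**2).sum()
    best=None
    for d in (0.01,0.003,0.001):
        r=minimize(cost,x0,method='Nelder-Mead',options=dict(initial_simplex=np.array([x0]+[np.array(x0)+e for e in np.diag([d,d,d*10])]),xatol=1e-5,fatol=1e-4,maxiter=300)); x0=r.x
    return r.x,r.fun,M.sum()
E
python3 - <<'E'
from rig import robot
from h import *
c=robot.camera('top'); s=robot.camera('side')
print(R.from_quat(c['rotation']).as_matrix().round(3).tolist())
for cc,nm in((c,'top'),(s,'side')):
    for r in robot.regions_of(cc,'carrier')[:4]:
        ys,xs=np.nonzero(r['pixels']); p=unproj(cc,[[xs.mean(),ys.mean()]],.012)[0]; print(nm,p.round(4),r['p'])
        q=unproj(cc,np.c_[xs,ys],.012)[:,:2]; rc=cv2.minAreaRect((q*1000).astype(np.float32)); print(rc)
for n,z in(('bridge',.024),('coverslip_box',.017),('tape_blue',.018),('objective_spare',.047),('screw_tin',.018),('petri_c',.012)):
  for cc,nm in((c,'top'),(s,'side')):
    for r in robot.regions_of(cc,n)[:1]:
        ys,xs=np.nonzero(r['pixels']); print(n,nm,r['p'],unproj(cc,[[xs.mean(),ys.mean()]],z*.7)[0].round(3))
g=c['image'][185:225,225:365].mean(2)
np.save('top.npy',c['image'])
print(g[[5,15,17,20]].astype(int))
import pickle;pickle.dump((c,s),open('s0.pkl','wb'))
# bright mask
G=c['image'].astype(float).mean(2)
m=np.zeros(G.shape); m[183:224,226:294]=np.clip((G[183:224,226:294]-60)/(190-60),0,1)
m8=cv2.morphologyEx(m,cv2.MORPH_CLOSE,np.ones((9,9)))
sel=robot.regions_of(c,'carrier')
x0=unproj(c,[[259.5,202.5]],.012)[0]
for x in (m8>.5,m8):
    for a in (-1.7,-1.4):print('fit',fitmask(c,x*1. ,[x0[0],x0[1],a]))
E
```

```text
[[-0.02, -0.984, 0.178], [-1.0, 0.02, -0.006], [0.002, -0.178, -0.984]]
top [0.4733 0.1753 0.012 ] 0.96
((473.63232421875, 174.70831298828125), (133.19093322753906, 65.60881042480469), 78.50694274902344)
top [ 0.5684 -0.2727  0.012 ] 0.82
((570.2964477539062, -272.4447326660156), (50.917301177978516, 99.48404693603516), 88.88665008544922)
top [ 0.4783 -0.017   0.012 ] 0.69
((479.1898193359375, -13.279838562011719), (101.78852844238281, 114.2459487915039), 0.6885663866996765)
side [ 0.5635 -0.2854  0.012 ] 0.77
((565.1903686523438, -283.6075439453125), (105.13404083251953, 56.65645217895508), 0.6584231853485107)
side [0.4718 0.154  0.012 ] 0.55
((473.69598388671875, 161.15054321289062), (155.29600524902344, 63.506221771240234), 78.0720443725586)
bridge top 0.6 [ 0.478 -0.018  0.017]
bridge side 0.61 [ 0.474 -0.033  0.017]
coverslip_box top 0.56 [ 0.493 -0.125  0.012]
coverslip_box side 0.55 [ 0.496 -0.133  0.012]
tape_blue top 0.58 [ 0.446 -0.214  0.013]
tape_blue side 0.82 [ 0.449 -0.22   0.013]
objective_spare top 0.57 [ 0.375 -0.113  0.033]
objective_spare side 0.85 [ 0.373 -0.137 
[... 2217 characters left out ...]
 86  89  87  86  87  85  82  87  85  80  80  90  83
   78  76 203 255 254 253 253 253 253 253 253 254 253 254 254 253 253 253
  253 253 253 252 253 254 255 224  64  75  87  88  79  73  76 255 255 253
  255 238  84  72  75  82  79  83  79  77  80  82  83  81]]
fit (array([ 0.47701733,  0.17532978, -1.76873958]), np.float64(296.67783160322955), np.float64(1459.0))
fit (array([ 0.47680039,  0.1748958 , -1.7662887 ]), np.float64(296.9159246443676), np.float64(1459.0))
fit (array([ 0.47661811,  0.17533586, -1.76950842]), np.float64(214.782799332983), np.float64(1709.1999999999998))
fit (array([ 0.4766479 ,  0.17503933, -1.76927451]), np.float64(214.82713612652395), np.float64(1709.1999999999998))
```

Run:
```python
import pickle
from h import *
c,s=pickle.load(open('s0.pkl','rb'))
G=c['image'].astype(float).mean(2)
def cross(v,th):
    k=[i+(th-v[i])/(v[i+1]-v[i]) for i in range(len(v)-1) if (v[i]-th)*(v[i+1]-th)<0]; return k
# bridge upper/lower edges
for rng,name in ((range(319,346,1),'b'),):
    U=[];D=[]
    for x in rng:
        v=G[172:230,x]; k=cross(v,165); 
        if k: U.append((x,k[0]+172)); D.append((x,k[-1]+172))
    for n,e in(('U',U),('D',D)):
        P=unproj(c,e,.024); 
        print(n,np.polyfit(P[:,1]+.017,P[:,0],1),np.median(P[:,0]),[round(q[1],1) for q in e])
# hole centroid
sub=np.clip((250-G[193:207,322:336])/190,0,1); ys,xs=np.mgrid[193:207,322:336]
print('hole',sub.sum(),hc:=((sub*xs).sum()/sub.sum(),(sub*ys).sum()/sub.sum()),unproj(c,[hc],.022))
for y in range(186,214,3):
    k=cross(G[y,300:370],165); P=unproj(c,[(q+300,y) for q in k],.024); print(y,(P[:,1]).round(4), (unproj(c,[(q+300,y) for q in k],.016)[:,1]).round(4))
# carrier
m=np.zeros(G.shape); Mx=np.clip((G-120)/(235-120),0,1); m[183:224,228:294]=Mx[183:224,228:294]
b=((cv2.GaussianBlur(G.astype(np.float32),(0,0),.6)>165)*255).astype(np.uint8)
n,l=cv2.connectedComponents(b); k=l[205,240]; mm=(l==k).astype(np.uint8)
cn=cv2.findContours(mm,cv2.RETR_EXTERNAL,cv2.CHAIN_APPROX_NONE)[0][0]
f=cv2.drawContours(np.zeros_like(mm),[cn],-1,1,-1)
print(f.sum(),cv2.boundingRect(cn))
print(fitmask(c,f,[.477,.175,-1.77]), fitmask(c,f,[.477,.175,-1.77],h=.0121))
ys,xs=np.nonzero(f);q=unproj(c,np.c_[xs,ys],.012)[:,:2]; print(cv2.minAreaRect((q*1000).astype(np.float32)))
```

```text
U [0.05178787 0.52540399] 0.5258553776275875 [np.float64(181.1), np.float64(181.2), np.float64(181.0), np.float64(181.1), np.float64(181.0), np.float64(181.0), np.float64(180.6), np.float64(180.6), np.float64(180.7), np.float64(180.7), np.float64(180.7), np.float64(180.7), np.float64(180.7), np.float64(180.8), np.float64(180.8), np.float64(180.8), np.float64(180.8), np.float64(181.1), np.float64(180.8), np.float64(180.8), np.float64(180.8), np.float64(182.0), np.float64(181.8), np.float64(181.8), np.float64(181.8), np.float64(181.8), np.float64(181.8)]
D [-0.00398957  0.43009009] 0.43013821009846664 [np.float64(217.2), np.float64(217.2), np.float64(217.2), np.float64(217.2), np.float64(217.2), np.float64(217.2), np.float64(217.2), np.float64(217.2), np.float64(217.4), np.float64(217.4), np.float64(217.4), np.float64(217.4), np.float64(217.4), np.float64(216.8), np.float64(216.8), np.float64(216.8), np.float64(216.7), np.float64(216.8), np.float64(216.8), np.float64(216.8), np.float64(216.8), np.float64(216.8), np.float64(216.8), np.float64(216.9), np.float64(216.9), np.float64(216.8)
[... 703 characters left out ...]
94 -0.0585 -0.0704]
204 [ 0.0224 -0.0388 -0.0577 -0.0706] [ 0.0224 -0.0392 -0.0583 -0.0713]
207 [ 0.0225 -0.0394 -0.0574 -0.0705] [ 0.0225 -0.0399 -0.058  -0.0712]
210 [ 0.0226 -0.039  -0.0571 -0.07  ] [ 0.0226 -0.0394 -0.0577 -0.0706]
213 [ 0.0283  0.0144  0.008  -0.0259 -0.0333 -0.0624 -0.0654 -0.07  ] [ 0.0284  0.0144  0.0079 -0.0262 -0.0337 -0.063  -0.066  -0.0706]
1116 (233, 187, 52, 31)
(array([ 0.47625818,  0.17522493, -1.77170078]), np.float64(27.32891964628989), np.float64(1116.0)) (array([ 0.47630075,  0.17517056, -1.77118143]), np.float64(27.859192618223762), np.float64(1116.0))
((475.47698974609375, 174.49290466308594), (129.40542602539062, 60.841278076171875), 78.49778747558594)
```

Run:
```python
import pickle
from h import *
c,s=pickle.load(open('s0.pkl','rb'))
G=c['image'].astype(float).mean(2)
def line(x0,x1,rows,rise,z,nm):
    e=[]
    for y in rows:
        v=G[y,x0:x1]
        d=np.diff(v)*(1 if rise else -1); i=int(np.argmax(d))
        lo,hi=sorted((v[max(i-1,0)],v[min(i+2,len(v)-1)])); th=165
        for j in range(max(i-1,0),min(i+2,len(v)-1)):
            if (v[j]-th)*(v[j+1]-th)<=0 and v[j]!=v[j+1]: e.append((x0+j+(th-v[j])/(v[j+1]-v[j]),y)); break
    P=unproj(c,e,z); print(nm,len(e),np.polyfit(P[:,0]-.478,P[:,1],1).round(4))
line(312,324,range(187,211),True,.024,'front')
line(337,343,range(188,211),False,.024,'back')
line(342,350,range(188,211),True,.016,'stop')
line(350,357,range(186,214),False,.016,'rear')
for x in (305,308,311,314,316): print(x,G[176:225,x].astype(int).tolist())
import json
o=robot=None
im=cv2.resize(c['image'][170:230,220:365][:,:,::-1],None,fx=5.5,fy=5.5,interpolation=cv2.INTER_CUBIC)
f=5.5
def d(P,col):
    p=(proj(c,P)-[220,170]+.5)*f; cv2.polylines(im,[np.round(p).astype(int)],True,col,1)
d(box(.4762,.1752,-1.7715,.13,.06,.012),(0,0,255))
bx=np.array([.478,-.0083]);a=-1.59
def B(pts):
    cc,ss=np.cos(a),np.sin(a); return np.array([[bx[0]+cc*x-ss*y,bx[1]+ss*x+cc*y,z] for x,y,z in pts])
d(B([(-.03,-.0465,.024),(.03,-.0465,.024),(.03,.0465,.024),(-.03,.0465,.024)]),(0,0,255))
d(B([(.03,-.0325,.016),(.05,-.0325,.016),(.05,.0325,.016),(.03,.0325,.016)]),(0,200,0))
d(B([(-.03,-.0325,.016),(-.055,-.046,.016),(-.055,.046,.016),(-.03,.0325,.016)]),(255,0,0))
cv2.imwrite('pics/fit.png',im)
from rig import robot
o=robot.get_obs(); print(R.from_quat(o['tool_rot']).as_matrix().round(4).tolist(),o['position'],o['time'])
```

```text
front 24 [0.0015 0.0224]
back 23 [ 0.001  -0.0392]
stop 23 [-0.0259 -0.0586]
rear 28 [ 0.0142 -0.0704]
305 [81, 75, 74, 79, 74, 72, 71, 75, 77, 78, 81, 79, 81, 77, 79, 82, 83, 81, 78, 77, 77, 82, 82, 80, 84, 82, 84, 90, 91, 86, 87, 84, 80, 84, 83, 85, 85, 80, 85, 83, 80, 77, 81, 74, 81, 80, 84, 78, 78]
308 [75, 73, 75, 73, 72, 154, 243, 192, 93, 68, 74, 75, 76, 78, 80, 79, 78, 83, 87, 83, 83, 85, 87, 84, 85, 86, 90, 83, 77, 82, 81, 79, 80, 83, 81, 88, 87, 97, 99, 91, 121, 172, 137, 85, 72, 77, 77, 85, 80]
311 [70, 73, 74, 74, 64, 191, 255, 255, 255, 126, 78, 78, 79, 80, 87, 85, 85, 85, 85, 90, 94, 89, 98, 86, 86, 81, 74, 81, 83, 80, 80, 79, 85, 88, 84, 82, 88, 91, 88, 198, 255, 255, 255, 137, 79, 90, 87, 82, 83]
314 [80, 74, 75, 77, 74, 64, 132, 241, 255, 255, 213, 118, 78, 86, 82, 84, 85, 89, 89, 84, 89, 87, 100, 96, 92, 98, 94, 84, 84, 83, 81, 83, 81, 78, 83, 86, 81, 114, 231, 255, 255, 199, 94, 87, 84, 87, 85, 86, 85]
316 [72, 79, 73, 86, 77, 70, 60, 111, 231, 255, 255, 213, 109, 68, 73, 78, 81, 85, 95, 91, 92, 92, 89, 80, 80, 79, 79, 78, 79, 76, 68, 74, 69, 68, 69, 68, 206, 255, 255, 254, 185, 101, 94, 89, 88, 84, 86, 87, 89]
[[0.0, 0.2771, 0.9608], [-0.0, 0.9608, -0.2771], [-1.0, -0.0, 0.0]] [0.17316389 0.600508   0.20894832] 1.65
```

View pics/fit.png

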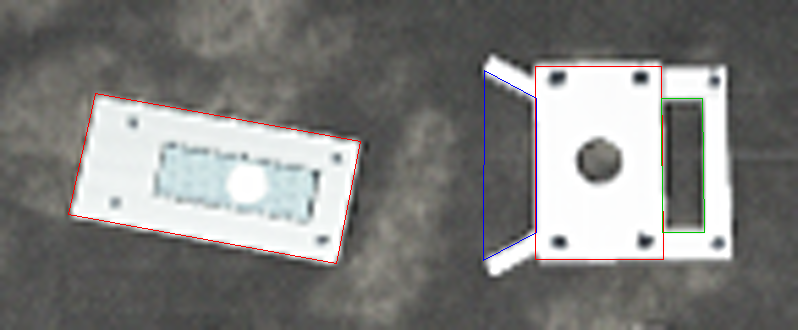

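The fits match: the carrier's outline and the bridge's roof, channel and flare all overlay their edges. The carrier is at (0.476, 0.175), heading -101.5°. The bridge's axis heads about -90.5° along x≈0.479.

My plan is to use the open jaws as a two-point ruler on the carrier's robot-side edge to square it up, then push on its rear.

move_arm(
  commands=[
    [-1, 0, -30, 30, -5],
    [-1, 0, -60, 60, -10],
    [-1, 0, -90, 90, -15.6],
    [-1, 0, -115, 115, -15.6],
    [-1, 0, -140, 140, -15.6],
    [-1, 0, -160, 160, -15.6],
    [-1, 0, -172, 173, -15.6],
    [-1, 0, -172, 173, -15.6],
  ],
)

```text
time: 2.32
position: [0.2931, 0.3847, 0.2091]
tool_rot: [0.004, 0.707, -0.005, 0.707]
ft_force: [-0.3, -0.3, 0.4]
grip_width: 0.0872
```

```bash
cat >> h.py <<'E'
def st(tx=None,ty=None,tz=None,th=None):
    from rig import robot
    o=robot.get_obs(); M=R.from_quat(o['tool_rot']).as_matrix(); p=np.array(o['position'])
    print('t',round(o['time'],2),'p',p.round(4),'yhead',np.degrees(np.arctan2(M[1,1],M[0,1])).round(2),'tilt',M[2].round(3),'F',np.round(o['ft_force'],1),'w',round(o['grip_width'],4))
    if tx is not None:
        print('tool delta mm',(M.T@(np.array([tx,ty,tz])-p)*1000).round(1))
E
python3 -c "
from h import *;st(.41,.175,.12)"
```

```text
t 2.32 p [0.2931 0.3847 0.2091] yhead 89.29 tilt [-1.    -0.001  0.   ] F [-0.3 -0.3  0.4] w 0.0872
tool delta mm [  89.4 -208.1  119.4]
```

move_arm(
  commands=[
    [-1, 10, -35, 20, 0],
    [-1, 20, -70, 40, 0],
    [-1, 35, -105, 60, 0],
    [-1, 50, -140, 80, 0],
    [-1, 65, -170, 100, 0],
    [-1, 80, -195, 112, 0],
    [-1, 89, -207, 119, 0],
    [-1, 89, -207, 119, 0],
  ],
)

```text
time: 2.98
position: [0.4103, 0.1777, 0.1185]
tool_rot: [0.004, 0.708, -0.005, 0.707]
ft_force: [0.2, 0.5, 0.2]
grip_width: 0.0873
```

```bash
python3 -c "
from h import *;st(.41,.175,.029)"
```

```text
t 2.98 p [0.4103 0.1777 0.1185] yhead 89.28 tilt [-1.    -0.    -0.001] F [0.2 0.5 0.2] w 0.0873
tool delta mm [89.5 -2.6 -0.1]
```

move_arm(
  commands=[
    [-1, 25, -2, 0, 0],
    [-1, 50, -2, 0, 0],
    [-1, 70, -2, 0, 0],
    [-1, 80, -2, 0, 0],
    [-1, 86, -2, 0, 0],
    [-1, 89, -2, 0, 0],
    [-1, 89, -2, 0, 0],
  ],
)

```text
time: 3.57
position: [0.409, 0.1781, 0.0309]
tool_rot: [0.003, 0.707, -0.003, 0.707]
ft_force: [0.7, -0.8, 0.2]
grip_width: 0.0871
```

```bash
python3 -c "
from h import *;st(.4395,.175,.029)
from rig import robot
c=robot.camera('top');cv2.imwrite('pics/t1.png',cv2.resize(c['image'][150:250,200:360][:,:,::-1],(800,500),interpolation=cv2.INTER_CUBIC))"
```

```text
t 3.57 p [0.409  0.1781 0.0309] yhead 89.57 tilt [-1.  0.  0.] F [ 0.7 -0.8  0.2] w 0.0871
tool delta mm [ 1.9 -2.9 30.5]
```

View pics/t1.png

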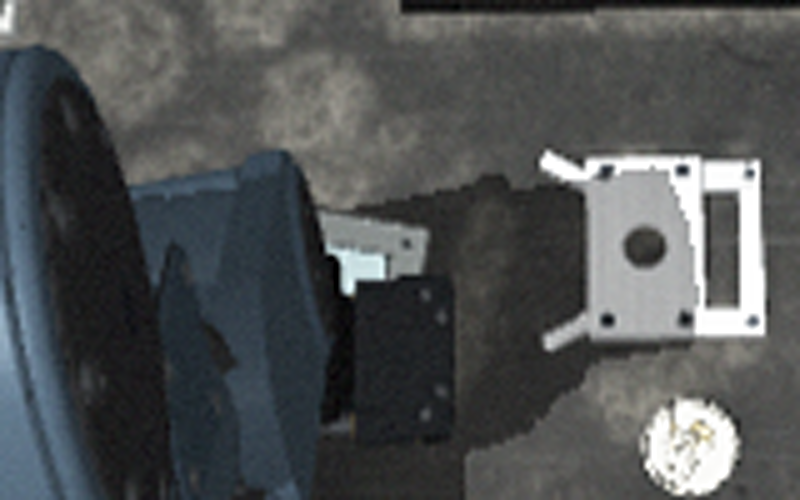

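move_arm(
  commands=[
    [-1, 2, -2, 6, 0],
    [-1, 2, -2, 12, 0],
    [-1, 2, -2, 16, 0],
    [-1, 2, -2, 20, 0],
    [-1, 2, -2, 24, 0],
    [-1, 2, -2, 27, 0],
    [-1, 2, -2, 30, 0],
    [-1, 2, -2, 33, 0],
  ],
)

```text
time: 4.28
position: [0.4421, 0.175, 0.029]
tool_rot: [0.003, 0.707, -0.003, 0.707]
ft_force: [0.8, -0.1, -0.4]
grip_width: 0.0873
```

move_arm(
  commands=[
    [-1, 0, 0, 0, 0],
    [-1, 0, 0, 0, 0],
  ],
)

```text
time: 4.45
position: [0.442, 0.175, 0.0289]
tool_rot: [0.003, 0.707, -0.003, 0.707]
ft_force: [0.7, 0.2, -0.1]
grip_width: 0.0869
```

```bash
python3 -c "
from h import *;st(.4425,.175,.028)
from rig import robot
c=robot.camera('side');cv2.imwrite('pics/s1.png',cv2.resize(c['image'][170:290,240:400][:,:,::-1],(800,600),interpolation=cv2.INTER_CUBIC))"
```

```text
t 4.45 p [0.442  0.175  0.0289] yhead 89.51 tilt [-1. -0. -0.] F [ 0.7  0.2 -0.1] w 0.0869
tool delta mm [0.9 0.  0.5]
```

View pics/s1.png

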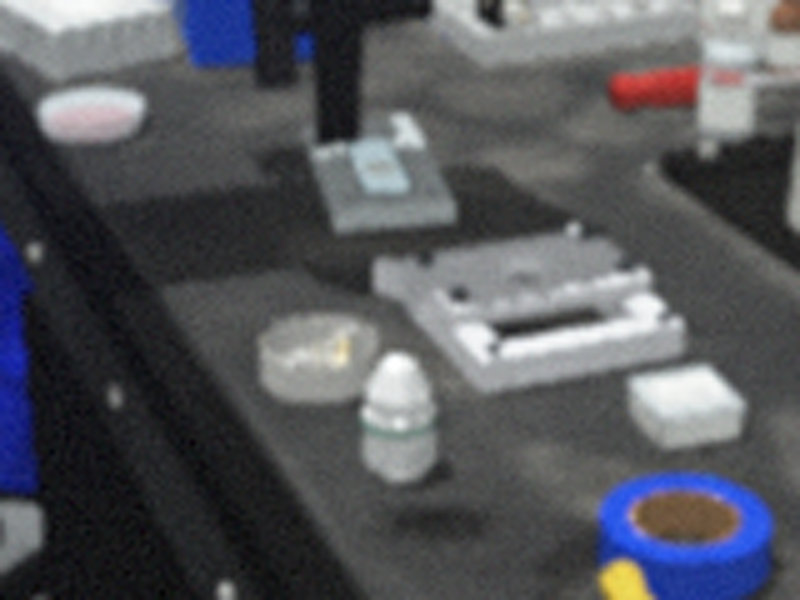

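```bash
python3 -c "
from h import *
from rig import robot
c=robot.camera('side')
f=lambda P:((proj(c,P)-[240,170]+.5)*5).round()
print(f([[.442,.1165,.004],[.442,.1315,.004],[.442,.2335,.004],[.442,.175,.029]]))
im=cv2.resize(c['image'][170:290,240:400][:,:,::-1],(800,600),interpolation=cv2.INTER_CUBIC)
for p in (f(box(.482,.175,-1.58,.13,.06,.012)),f(box(.4762,.1752,-1.7715,.13,.06,.012))): cv2.polylines(im,[p.astype(int)],True,(0,0,255),1)
cv2.imwrite('pics/s2.png',im)
c=robot.camera('side');
for r in robot.regions_of(c,'carrier'):print(r['p'],r['bbox'])
"
```

```text
[[347. 222.]
 [337. 212.]
 [274. 146.]
 [307. 137.]]
0.89 [303.8, 191.8, 330.4, 217.0]
0.73 [424.8, 267.8, 484.4, 294.1]
```

View pics/s2.png

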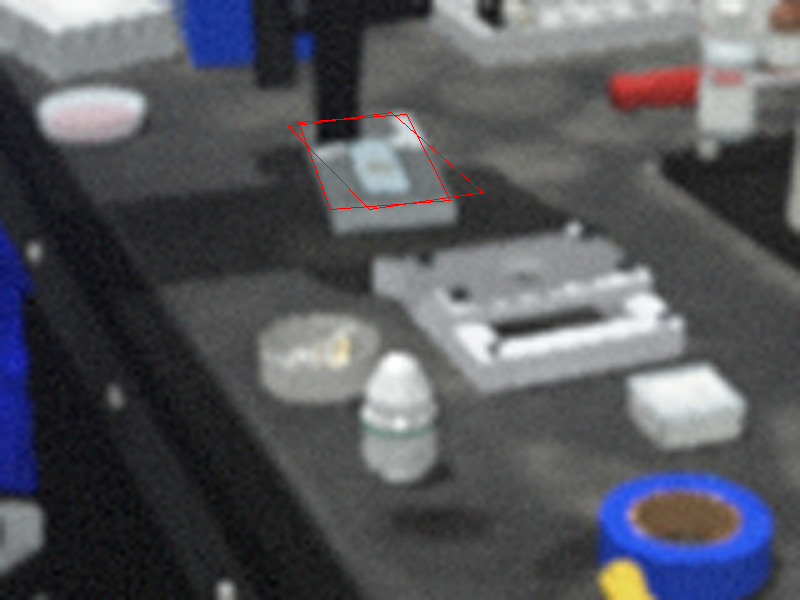

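```bash
python3 -c "
from h import *
from rig import robot
c=robot.camera('side')
cv2.imwrite('pics/s3.png',cv2.resize(c['image'][170:225,275:345][:,:,::-1],(763,600),interpolation=cv2.INTER_NEAREST))
"
```

```text
(no output)
```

View pics/s3.png

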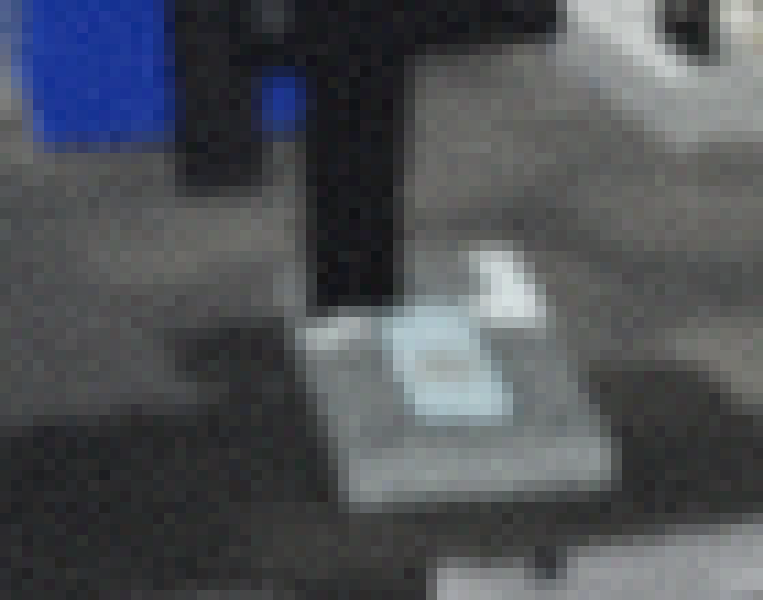

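```bash
python3 -c "
from h import *
from rig import robot
c=robot.camera('side')
for uv in ([304,198],[312.5,198],[291.5,187],[299,187],[307.5,198]):
  for z in (0.004,.02,.035,.05): print(uv,z,unproj(c,[uv],z)[0].round(3))
x0=[.48,.175,-1.58]
m=robot.regions_of(c,'carrier')[0]; m=m['pixels']; print(m.sum(),np.argwhere(m).min(0),np.argwhere(m).max(0))
st()
cv2.imwrite('pics/s4.png',cv2.resize(c['image'][60:240,200:400][:,:,::-1],(667,600),interpolation=cv2.INTER_CUBIC))
"
```

```text
[304, 198] 0.004 [0.468 0.229 0.004]
[304, 198] 0.02 [0.454 0.188 0.02 ]
[304, 198] 0.035 [0.442 0.149 0.035]
[304, 198] 0.05 [0.429 0.11  0.05 ]
[312.5, 198] 0.004 [0.489 0.22  0.004]
[312.5, 198] 0.02 [0.475 0.179 0.02 ]
[312.5, 198] 0.035 [0.461 0.141 0.035]
[312.5, 198] 0.05 [0.447 0.102 0.05 ]
[291.5, 187] 0.004 [0.465 0.332 0.004]
[291.5, 187] 0.02 [0.451 0.287 0.02 ]
[291.5, 187] 0.035 [0.438 0.244 0.035]
[291.5, 187] 0.05 [0.426 0.201 0.05 ]
[299, 187] 0.004 [0.485 0.323 0.004]
[299, 187] 0.02 [0.471 0.278 0.02 ]
[299, 187] 0.035 [0.457 0.236 0.035]
[299, 187] 0.05 [0.444 0.193 0.05 ]
[307.5, 198] 0.004 [0.477 0.225 0.004]
[307.5, 198] 0.02 [0.463 0.184 0.02 ]
[307.5, 198] 0.035 [0.45  0.146 0.035]
[307.5, 198] 0.05 [0.436 0.107 0.05 ]
1013 [269 426] [295 486]
t 4.8 p [0.4417 0.175  0.0289] yhead 89.52 tilt [-1. -0. -0.] F [-0.4  0.6 -0.7] w 0.0874
```

View pics/s4.png

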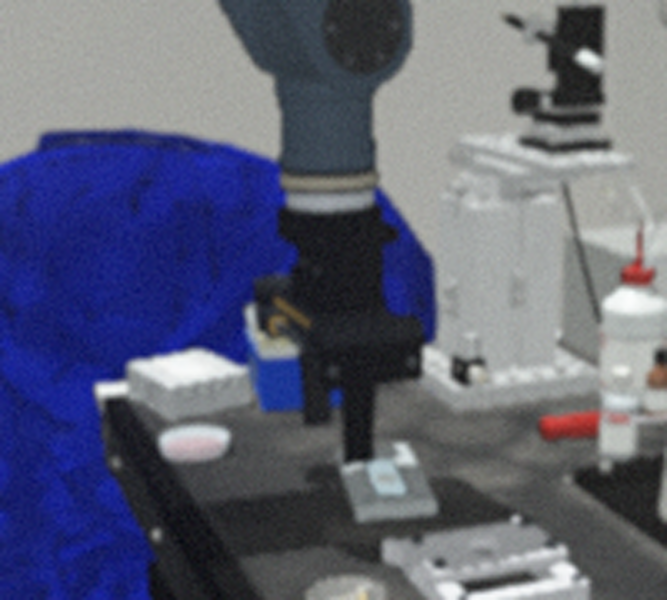

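```bash
python3 -c "
from h import *
from rig import robot
import pickle
c=robot.camera('side')
c0,s0=pickle.load(open('s0.pkl','rb'))
a=cv2.resize(s0['image'][170:225,285:345][:,:,::-1],(400,367),interpolation=cv2.INTER_NEAREST)
b=cv2.resize(c['image'][170:225,285:345][:,:,::-1],(400,367),interpolation=cv2.INTER_NEAREST)
f=400/60
for im,cc in((a,s0),(b,c)):
  for col,v in (((0,0,255),(.482,.175,-1.58)),((0,255,0),(.4762,.1752,-1.7715))):
    p=((proj(cc,box(*v,.13,.06,.012))-[285,170]+.5)*f).round().astype(int); cv2.polylines(im,[p],True,col,1)
cv2.imwrite('pics/s5.png',np.hstack([a,b]))
"
```

```text
(no output)
```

View pics/s5.png

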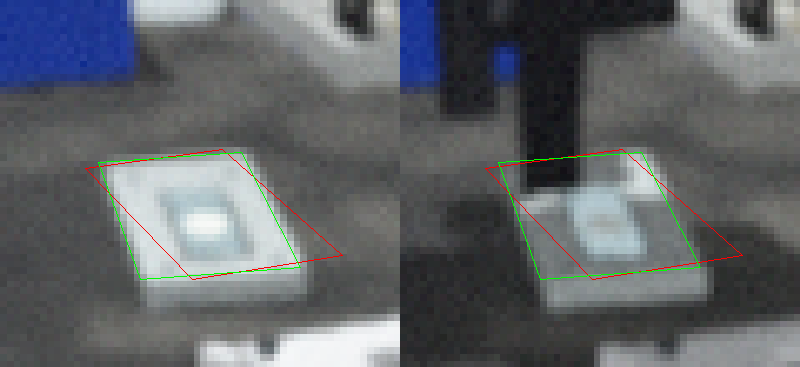

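The carrier hasn't moved. The side view shows the open fingertips ending at row ~198, which puts them above the plate, higher than the stated 25 mm ahead of the TCP would give. I'll back off and see how the tip height depends on opening.

move_arm(
  commands=[
    [-1, -5, 0, -10, 0],
    [-1, -5, 0, -20, 0],
    [-1, -5, 0, -30, 0],
    [0, -5, 0, -35, 0],
    [0, -5, 0, -35, 0],
    [0, -5, 0, -35, 0],
    [0, -5, 0, -35, 0],
    [0, -5, 0, -35, 0],
  ],
)

```text
time: 5.52
position: [0.4077, 0.1754, 0.034]
tool_rot: [0.003, 0.707, -0.003, 0.708]
ft_force: [-0.2, -0.2, 0.6]
grip_width: 0.0614
```

```bash
cat > tip.py <<'E'
from h import *
from rig import robot
import sys
st()
c=robot.camera('side')
cv2.imwrite(sys.argv[1],cv2.resize(c['image'][120:230,240:400][:,:,::-1],(800,550),interpolation=cv2.INTER_NEAREST))
E
python3 tip.py pics/s6.png
```

```text
t 5.52 p [0.4077 0.1754 0.034 ] yhead 89.51 tilt [-1.     0.     0.001] F [-0.2 -0.2  0.6] w 0.0614
```

View pics/s6.png

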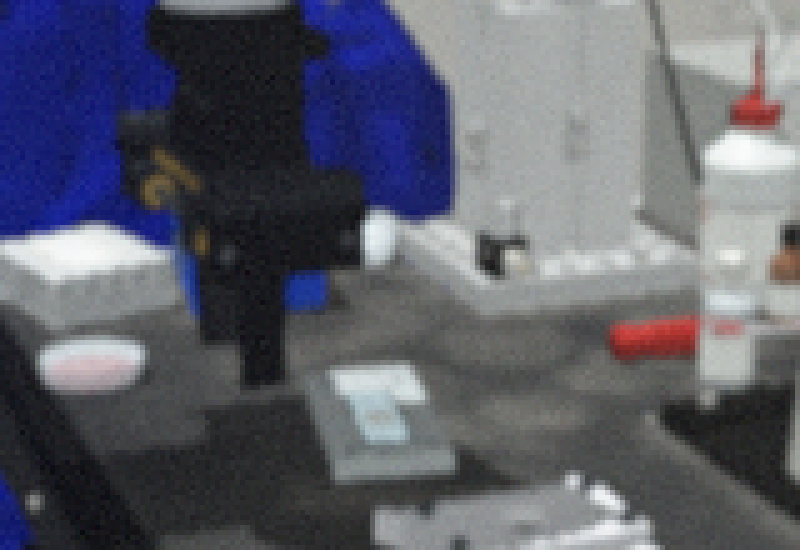

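move_arm(
  commands=[
    [0, 3, 0, 0, 0],
    [0, 6, 0, 0, 0],
    [0, 7, 0, 0, 0],
    [0, 7, 0, 0, 0],
  ],
)

```text
time: 5.9
position: [0.4067, 0.1752, 0.0265]
tool_rot: [0.003, 0.707, -0.003, 0.707]
ft_force: [-0.2, 0.6, 0.3]
grip_width: 0.0439
```

```bash
python3 tip.py pics/s7.png
python3 - <<'E'
from h import *
from rig import robot
c=robot.camera('side')
p=np.array([.408,.1754,.027])
for dy in(-.037,.037):
  for z in (.002,.02,.04): print(dy,z,((proj(c,[[.408,.1754+dy,z]])[0]-[240,120]+.5)*5).round())
E
```

```text
t 5.9 p [0.4067 0.1752 0.0265] yhead 89.51 tilt [-1.    -0.    -0.001] F [-0.2  0.6  0.3] w 0.0439
-0.037 0.002 [268. 471.]
-0.037 0.02 [266. 437.]
-0.037 0.04 [265. 399.]
0.037 0.002 [225. 422.]
0.037 0.02 [224. 390.]
0.037 0.04 [222. 354.]
```

View pics/s7.png

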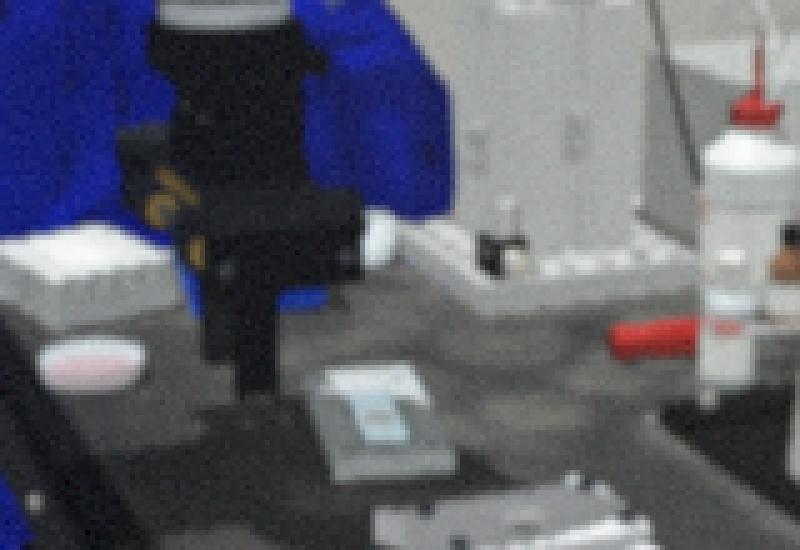

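Still no contact, and the picture puts the near tip at about (255,397) in the crop, roughly z 0.035. The reported z is clearly not the tip's true height, so I'll feel for the table in small steps over this free spot.

move_arm(
  commands=[
    [0, 2, 0, 0, 0],
    [0, 4, 0, 0, 0],
    [0, 4, 0, 0, 0],
  ],
)

```text
time: 6.25
position: [0.4068, 0.1753, 0.0226]
tool_rot: [0.003, 0.707, -0.003, 0.707]
ft_force: [0.0, -0.7, 0.3]
grip_width: 0.0434
```

move_arm(
  commands=[
    [0, 1, 0, 0, 0],
    [0, 2, 0, 0, 0],
    [0, 2, 0, 0, 0],
  ],
)

```text
time: 6.5
position: [0.4069, 0.1753, 0.0208]
tool_rot: [0.003, 0.707, -0.003, 0.707]
ft_force: [1.1, 0.4, -1.5]
grip_width: 0.0433
```

move_arm(
  commands=[
    [0, 1, 0, 0, 0],
    [0, 2, 0, 0, 0],
    [0, 2, 0, 0, 0],
  ],
)

```text
time: 6.75
position: [0.4069, 0.1753, 0.0188]
tool_rot: [0.003, 0.707, -0.003, 0.707]
ft_force: [-0.3, -1.1, -0.0]
grip_width: 0.0438
```

```bash
python3 tip.py pics/s8.png
```

```text
t 6.75 p [0.4069 0.1753 0.0188] yhead 89.51 tilt [-1. -0. -0.] F [-0.3 -1.1 -0. ] w 0.0438
```

View pics/s8.png

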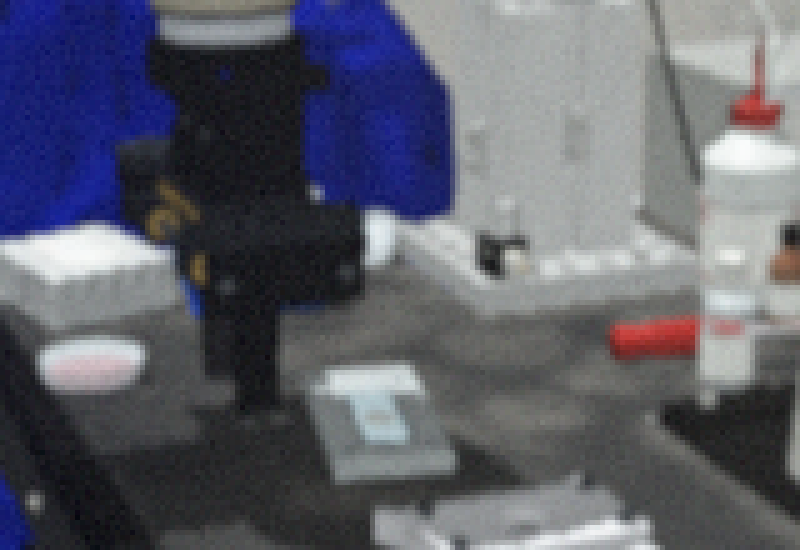

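move_arm(
  commands=[
    [0, 4, 0, 0, 0],
    [0, 8, 0, 0, 0],
    [0, 12, 0, 0, 0],
    [0, 12, 0, 0, 0],
  ],
)

```text
time: 7.13
position: [0.4064, 0.1752, 0.0061]
tool_rot: [0.003, 0.708, -0.003, 0.707]
ft_force: [0.0, 0.6, 0.4]
grip_width: 0.0435
```

move_arm(
  commands=[
    [0, 2, 0, 0, 0],
    [0, 4, 0, 0, 0],
    [0, 5, 0, 0, 0],
    [0, 5, 0, 0, 0],
  ],
)

```text
time: 7.47
position: [0.4068, 0.1753, 0.0017]
tool_rot: [0.003, 0.707, -0.003, 0.707]
ft_force: [-0.6, -0.1, -0.1]
grip_width: 0.0437
```

```bash
python3 tip.py pics/s9.png
```

```text
t 7.47 p [0.4068 0.1753 0.0017] yhead 89.51 tilt [-1. -0. -0.] F [-0.6 -0.1 -0.1] w 0.0437
```

View pics/s9.png

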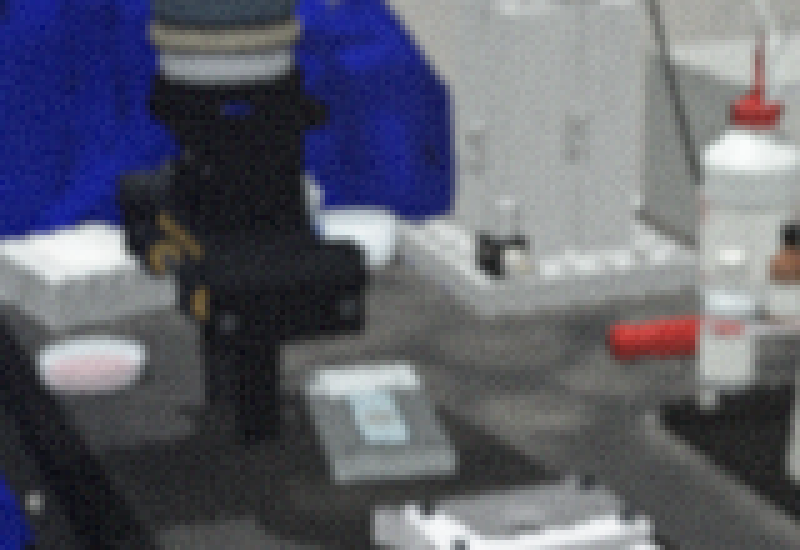

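move_arm(
  commands=[
    [0, 3, 0, 0, 0],
    [0, 6, 0, 0, 0],
    [0, 8, 0, 0, 0],
    [0, 8, 0, 0, 0],
  ],
)

```text
time: 7.85
position: [0.4067, 0.1753, -0.0065]
tool_rot: [0.003, 0.707, -0.003, 0.707]
ft_force: [0.1, -0.4, -0.2]
grip_width: 0.0434
```

move_arm(
  commands=[
    [0, 1, 0, 0, 0],
    [0, 2, 0, 0, 0],
    [0, 2, 0, 0, 0],
  ],
)

```text
time: 8.1
position: [0.4069, 0.1753, -0.0082]
tool_rot: [0.003, 0.707, -0.003, 0.707]
ft_force: [1.1, 0.3, 0.1]
grip_width: 0.0437
```

```bash
python3 tip.py pics/s10.png
```

```text
t 8.1 p [ 0.4069  0.1753 -0.0082] yhead 89.51 tilt [-1. -0. -0.] F [1.1 0.3 0.1] w 0.0437
```

View pics/s10.png

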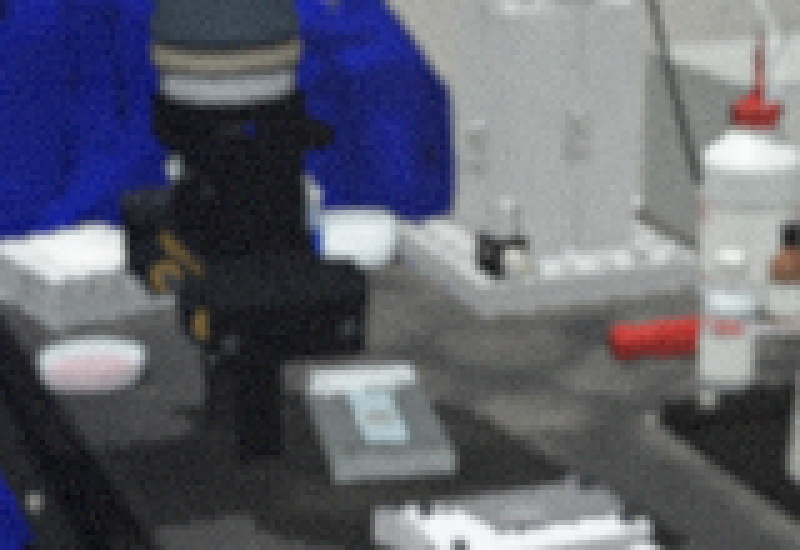

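move_arm(
  commands=[
    [0, 1, 0, 0, 0],
    [0, 2, 0, 0, 0],
    [0, 2, 0, 0, 0],
  ],
)

```text
time: 8.4
position: [0.4069, 0.1753, -0.0102]
tool_rot: [0.003, 0.707, -0.003, 0.707]
ft_force: [-0.0, 0.0, -0.6]
grip_width: 0.0435
```

move_arm(
  commands=[
    [0, 1, 0, 0, 0],
    [0, 2, 0, 0, 0],
    [0, 2, 0, 0, 0],
  ],
)

```text
time: 8.65
position: [0.4068, 0.1753, -0.0122]
tool_rot: [0.003, 0.707, -0.003, 0.707]
ft_force: [-0.2, 0.2, -0.2]
grip_width: 0.0436
```

move_arm(
  commands=[
    [0, 1, 0, 0, 0],
    [0, 1.5, 0, 0, 0],
    [0, 1.5, 0, 0, 0],
  ],
)

```text
time: 8.9
position: [0.4069, 0.1753, -0.0132]
tool_rot: [0.003, 0.707, -0.003, 0.707]
ft_force: [0.3, -0.1, 4.8]
grip_width: 0.0436
```

```bash
python3 tip.py pics/s11.png
```

```text
t 8.9 p [ 0.4069  0.1753 -0.0132] yhead 89.51 tilt [-1.  0.  0.] F [ 0.3 -0.1  4.8] w 0.0436
```

Table contact came at reported z = -0.013 with +4.8 N. The real tips are therefore 38 mm higher than the stated geometry gives, and the working height is about reported z -0.009. I'll check for an xy bias in the same way.

Run:
```python
from h import *
from rig import robot
c=robot.camera('side'); im=c['image'][:,:,::-1]
crop=cv2.convertScaleAbs(im[180:222,275:325],alpha=2.2,beta=0)
f=14
crop=cv2.resize(crop,None,fx=f,fy=f,interpolation=cv2.INTER_NEAREST)
p=np.array([.4069,.1753])
for dy in(-.0368,-.0218,.0218,.0368):
    q=[[p[0]+dx,p[1]+dy,0.0] for dx in(-.0095,.0095)]
    uv=((proj(c,q)-[275,180]+.5)*f).round().astype(int); print(dy,uv.tolist())
    cv2.line(crop,tuple(map(int,uv[0])),tuple(map(int,uv[1])),(0,0,255),1)
cv2.imwrite('pics/s12.png',crop)
c=robot.camera('top');cv2.imwrite('pics/t2.png',cv2.resize(cv2.convertScaleAbs(c['image'][165:265,220:350][:,:,::-1],alpha=1.5),(780,600),interpolation=cv2.INTER_CUBIC))
```

```text
-0.0368 [[203, 498], [305, 482]]
-0.0218 [[178, 468], [279, 452]]
0.0218 [[110, 386], [208, 371]]
0.0368 [[88, 359], [184, 345]]
```

View pics/s12.png

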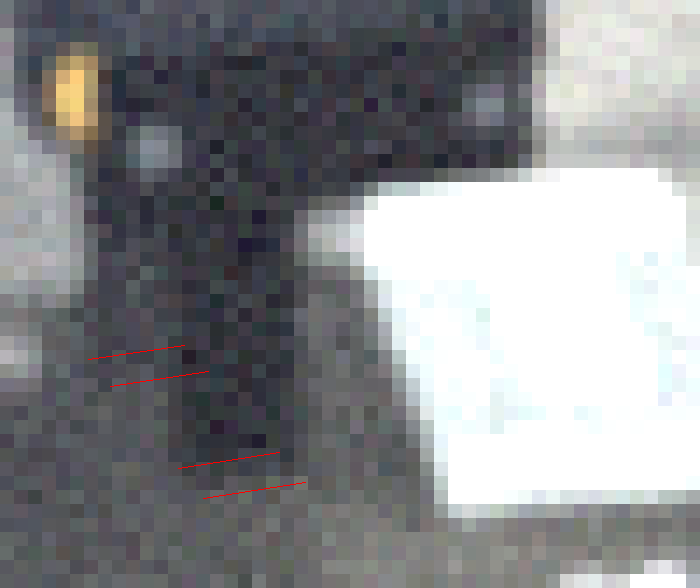

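View pics/t2.png

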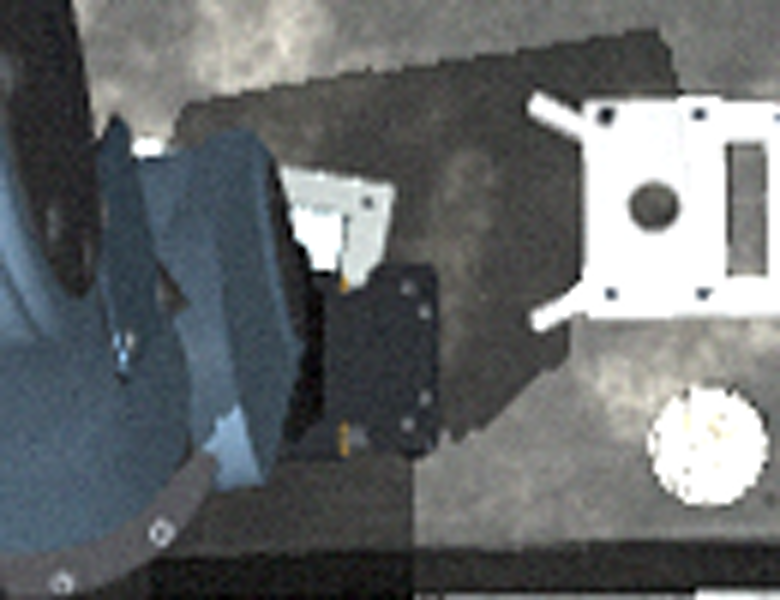

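The xy agreement is within about 2 mm, with the near tip's columns matching the prediction. So I raise 4 mm, open, and do the ruler push.

move_arm(
  commands=[
    [-1, -4, 0, 0, 0],
    [-1, -4, 0, 0, 0],
    [-1, -4, 0, 0, 0],
    [-1, -4, 0, 0, 0],
    [-1, -4, 0, 0, 0],
    [-1, -4, 0, 4, 0],
    [-1, -4, 0, 8, 0],
    [-1, -4, 0, 12, 0],
  ],
)

```text
time: 9.72
position: [0.4196, 0.1752, -0.0096]
tool_rot: [0.003, 0.707, -0.003, 0.707]
ft_force: [-0.7, 0.1, 0.2]
grip_width: 0.0845
```

move_arm(
  commands=[
    [-1, 0, 0, 3, 0],
    [-1, 0, 0, 6, 0],
    [-1, 0, 0, 9, 0],
    [-1, 0, 0, 12, 0],
    [-1, 0, 0, 15, 0],
    [-1, 0, 0, 18, 0],
    [-1, 0, 0, 21, 0],
    [-1, 0, 0, 23, 0],
  ],
)

```text
time: 10.38
position: [0.4426, 0.175, -0.0096]
tool_rot: [0.003, 0.707, -0.003, 0.707]
ft_force: [-0.7, -1.1, -0.2]
grip_width: 0.087
```

```bash
python3 tip.py pics/s13.png
```

```text
t 10.38 p [ 0.4426  0.175  -0.0096] yhead 89.51 tilt [-1.     0.     0.001] F [-0.7 -1.1 -0.2] w 0.087
```

View pics/s13.png

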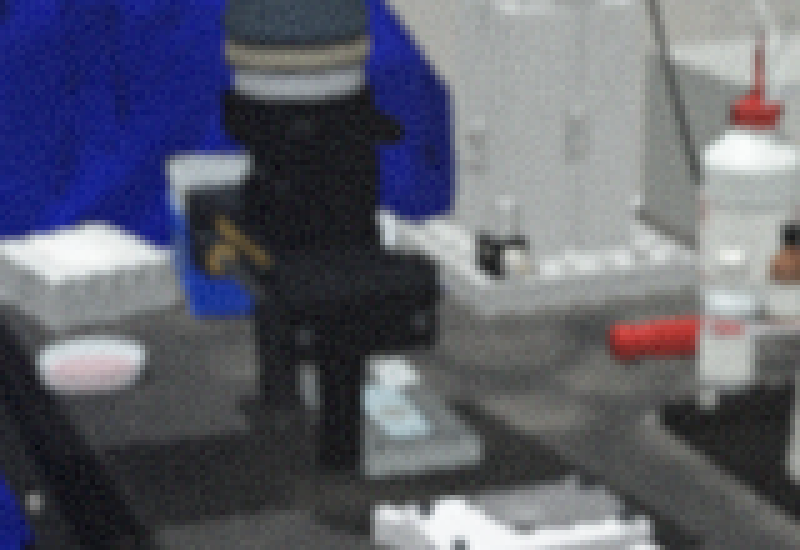

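move_arm(
  commands=[
    [-1, 0, 0, -12, 0],
    [-1, 0, 0, -25, 0],
    [-1, -30, 0, -25, 0],
    [-1, -60, 30, -25, 0],
    [0, -60, 65, -10, 0],
    [0, -60, 100, 5, 0],
    [0, -60, 130, 20, 0],
    [0, -60, 145, 37, 0],
  ],
)

```text
time: 11.1
position: [0.4818, 0.3239, 0.0516]
tool_rot: [0.003, 0.706, -0.001, 0.709]
ft_force: [0.2, -0.8, -0.4]
grip_width: 0.0682
```

```bash
cat > meas.py <<'E'
from h import *
from rig import robot
import sys
st(); print(np.round(robot.get_obs()['q'],3))
c=robot.camera('top')
G=c['image'].astype(float).mean(2)
sub=c['image'][160:240,210:370][:,:,::-1]
cv2.imwrite(sys.argv[1],cv2.resize(sub,(800,400),interpolation=cv2.INTER_CUBIC))
for r in robot.regions_of(c,'carrier'):
    ys,xs=np.nonzero(r['pixels']); print(r['p'],r['bbox'],unproj(c,[[xs.mean(),ys.mean()]],.012)[0].round(4))
E
python3 meas.py pics/t3.png
```

```text
t 11.1 p [0.4818 0.3239 0.0516] yhead 89.69 tilt [-1.     0.003  0.004] F [ 0.2 -0.8 -0.4] w 0.0682
[ 3.990e-01  6.870e-01  1.672e+00  1.000e-03  7.770e-01 -1.167e+00]
0.64 [230.5, 189.0, 283.7, 211.2] [0.4818 0.1783 0.012 ]
0.63 [417.6, 148.4, 437.5, 180.3] [ 0.5676 -0.272   0.012 ]
```

View pics/t3.png

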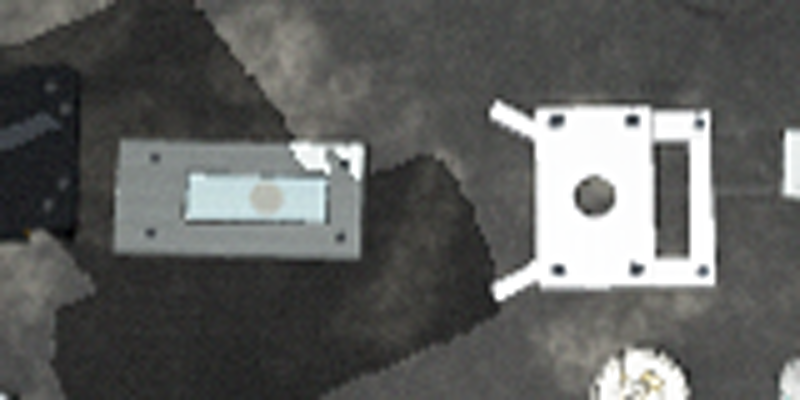

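Run:
```python
from h import *
from rig import robot
c=robot.camera('top')
im=c['image']; G=cv2.GaussianBlur(im,(0,0),.6).astype(float).mean(2)
n,l=cv2.connectedComponents((G>125).astype(np.uint8)*255)
k=l[192,240]; mm=(l==k).astype(np.uint8)
cn=max(cv2.findContours(mm,cv2.RETR_EXTERNAL,cv2.CHAIN_APPROX_NONE)[0],key=len)
f=cv2.drawContours(np.zeros_like(mm),[cn],-1,1,-1)
print(f.sum(),cv2.boundingRect(cn)); print(fitmask(c,f,[.482,.178,-1.58]))
uv=np.array([[120,140],[365,143],[360,258],[115,255]])/5+[210,160]-.5
P=unproj(c,uv,.012)[:,:2]; print(P.round(4),P.mean(0).round(4)); d=P[1]+P[2]-P[0]-P[3]; print(np.arctan2(d[1],d[0]))
```

```text
129073 (0, 0, 578, 400)Traceback (most recent call last):
  File "<stdin>", line 9, in <module>
  File "h.py", line 32, in fitmask
    r=minimize(cost,x0,method='Nelder-Mead',options=dict(initial_simplex=np.array([x0]+[np.array(x0)+e for e in np.diag([d,d,d*10])]),xatol=1e-5,fatol=1e-4,maxiter=300)); x0=r.x
    res = _minimize_neldermead(fun, x0, args, callback, bounds=bounds,
                               **options)
    fsim[k] = func(sim[k])
              ~~~~^^^^^^^^
    fx = function(np.copy(x), *(wrapper_args + args))
  File "h.py", line 28, in cost
    im=cv2.resize(im,(M.shape[1],M.shape[0]),interpolation=cv2.INTER_AREA)/255.
       ~~~~~~~~~~^^^^^^^^^^^^^^^^^^^^^^^^^^^^^^^^^^^^^^^^^^^^^^^^^^^^^^^^^
cv2.error: OpenCV(4.12.0) /io/opencv/modules/imgproc/src/resize.cpp:4208: error: (-215:Assertion failed) !ssize.empty() in function 'resize'
```

Run:
```python
from h import *
from rig import robot
c=robot.camera('top')
uv=np.array([[120,140],[365,143],[360,258],[115,255]])/5+[210,160]-.5
P=unproj(c,uv,.012)[:,:2]; print(P.round(4),P.mean(0).round(4)); d=P[1]+P[2]-P[0]-P[3]; print(np.arctan2(d[1],d[0]))
m=robot.regions_of(c,'carrier')[0]['pixels'];print(fitmask(c,m,[.482,.178,-1.58]))
```

```text
[[0.5158 0.2416]
 [0.5116 0.112 ]
 [0.4501 0.1149]
 [0.4542 0.2433]] [0.4829 0.1779]
-1.6031248576541821
(array([ 0.48304086,  0.17907786, -1.61786205]), np.float64(23.553217993079585), np.float64(1130.0))
```

The carrier is at about (0.483, 0.178), heading -91.9°. Its own axis carried forward lands within about 1 mm of the bridge's line. Next I turn the hand 91.6° behind its rear end.

move_arm(
  commands=[
    [0.3, 0, -6, 1, 7],
    [0.3, 0, -12, 2, 14],
    [0.3, 0, -18, 3, 21],
    [0.3, 0, -24, 4, 28],
    [0.3, 0, -30, 4, 35],
    [0.3, 0, -36, 4, 42],
    [0.3, 0, -42, 4, 49],
    [0.3, 0, -48, 4, 56],
  ],
)

```text
time: 12.02
position: [0.4823, 0.27, 0.0503]
tool_rot: [0.336, 0.622, -0.337, 0.621]
ft_force: [0.1, 0.9, -0.6]
grip_width: 0.0302
```

move_arm(
  commands=[
    [0.3, 0, 0, 0, 7],
    [0.3, 0, 0, 0, 14],
    [0.3, 0, 0, 0, 21],
    [0.3, 0, 0, 0, 28],
    [0.3, 0, 0, 0, 35.6],
    [0.3, 0, 0, 0, 35.6],
    [0.3, 0, 0, 0, 35.6],
  ],
)

```text
time: 12.6
position: [0.4828, 0.2706, 0.0504]
tool_rot: [-0.508, -0.491, 0.509, -0.491]
ft_force: [-0.1, 0.5, -0.5]
grip_width: 0.0305
```

```bash
python3 -c "
from h import *
st(.4858,.272,-.0095)"
```

```text
t 12.6 p [0.4828 0.2706 0.0504] yhead -1.99 tilt [-1.    -0.001  0.001] F [-0.1  0.5 -0.5] w 0.0305
tool delta mm [59.9  3.  -1.5]
```

move_arm(
  commands=[
    [0.3, 15, 3, -2, 0],
    [0.3, 30, 3, -2, 0],
    [0.3, 43, 3, -2, 0],
    [0.3, 52, 3, -2, 0],
    [0.3, 57, 3, -2, 0],
    [0.3, 60, 3, -2, 0],
    [0.3, 60, 3, -2, 0],
    [0.3, 60, 3, -2, 0],
  ],
)

```text
time: 13.27
position: [0.487, 0.2736, -0.0093]
tool_rot: [0.509, 0.491, -0.509, 0.491]
ft_force: [-0.1, -0.2, -0.1]
grip_width: 0.0304
```

```bash
python3 -c "
from h import *
st(.4858,.2525,-.0095)"; python3 tip.py pics/s14.png;python3 meas.py pics/t4.png
```

```text
t 13.27 p [ 0.487   0.2736 -0.0093] yhead -2.07 tilt [-1.  0. -0.] F [-0.1 -0.2 -0.1] w 0.0304
tool delta mm [ 0.2 -0.4 21.1]
t 13.27 p [ 0.487   0.2736 -0.0093] yhead -2.07 tilt [-1.  0. -0.] F [-0.1 -0.2 -0.1] w 0.0304
t 13.32 p [ 0.4872  0.2737 -0.0091] yhead -2.07 tilt [-1.     0.001 -0.   ] F [0.3 0.2 0.7] w 0.0305
[ 0.312  0.774  1.743 -0.     0.623  0.348]
0.96 [232.5, 186.6, 284.3, 213.1] [0.4825 0.1789 0.012 ]
0.59 [417.7, 149.2, 435.3, 183.0] [ 0.5676 -0.272   0.012 ]
```

View pics/t4.png

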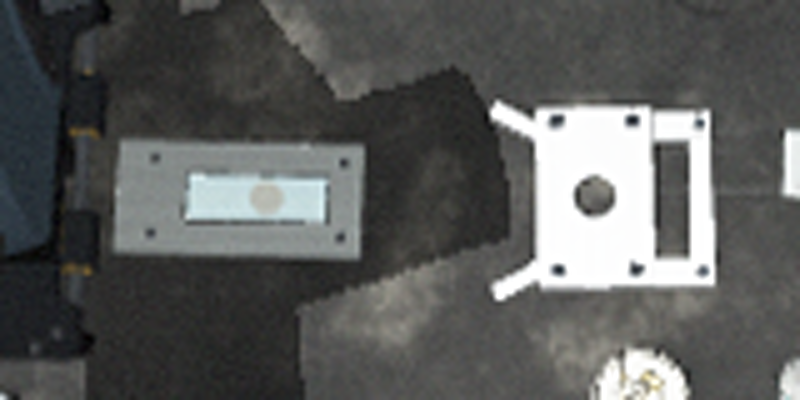

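View pics/s14.png

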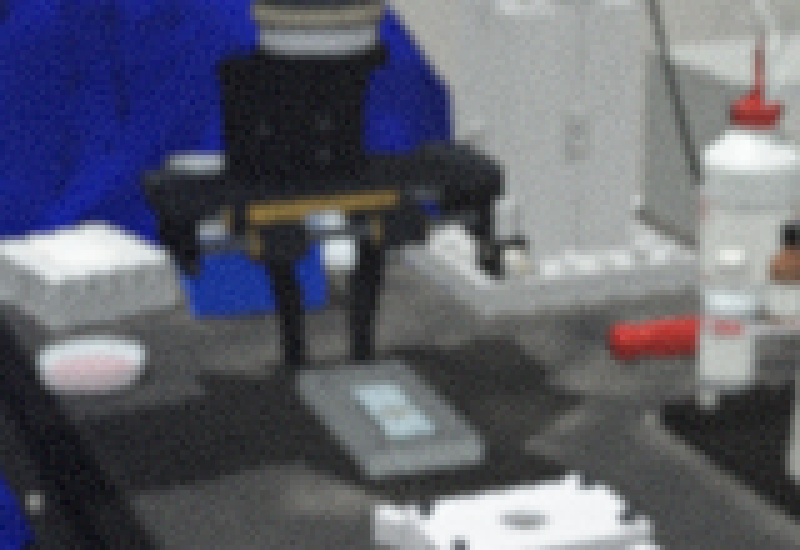

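```bash
python3 -c "
from h import *
from rig import robot
c=robot.camera('side')
f=lambda a:[a[0]/5+240-.5,a[1]/5+120-.5]
print(unproj(c,[f((326,364)),f((290,368)),f((362,362))],.004).round(4))
print(unproj(c,[f((298,376)),f((405,362)),f((485,438)),f((368,460))],.012).round(4))
"
```

```text
[[0.4852 0.2722 0.004 ]
 [0.4643 0.2739 0.004 ]
 [0.5051 0.2673 0.004 ]]
[[0.4575 0.2382 0.012 ]
 [0.5194 0.2364 0.012 ]
 [0.5148 0.1136 0.012 ]
 [0.4506 0.1091 0.012 ]]
```

Both views agree that the jaw centre is within ~3 mm of the carrier's rear centre, and the carrier's heading matches the push direction. I'll push now.

move_arm(
  commands=[
    [0.3, 0, 1, 7, 0],
    [0.3, 0, 1, 13, 0],
    [0.3, 0, 1, 18, 0],
    [0.3, 0, 1, 24, 0],
    [0.3, 0, 1, 30, 0],
    [0.3, 0, 1, 36, 0],
    [0.3, 0, 1, 42, 0],
    [0.3, 0, 1, 48, 0],
  ],
)

```text
time: 14.13
position: [0.4863, 0.2251, -0.0094]
tool_rot: [0.509, 0.491, -0.509, 0.491]
ft_force: [1.0, 3.1, 0.5]
grip_width: 0.0306
```

move_arm(
  commands=[
    [0.3, 0, 0, 6, 0],
    [0.3, 0, 0, 12, 0],
    [0.3, 0, 0, 18, 0],
    [0.3, 0, 0, 24, 0],
    [0.3, 0, 0, 29, 0],
    [0.3, 0, 0, 33, 0],
    [0.3, 0, 0, 36, 0],
    [0.3, 0, 0, 36, 0],
  ],
)

```text
time: 14.8
position: [0.4847, 0.1888, -0.0096]
tool_rot: [-0.509, -0.491, 0.509, -0.491]
ft_force: [0.7, -0.1, 0.3]
grip_width: 0.0306
```

```bash
python3 tip.py pics/s15.png;python3 meas.py pics/t5.png
```

```text
t 14.8 p [ 0.4847  0.1888 -0.0096] yhead -2.09 tilt [-1.    -0.     0.001] F [ 0.7 -0.1  0.3] w 0.0306
t 14.85 p [ 0.4844  0.1888 -0.0097] yhead -2.07 tilt [-1.    -0.001  0.001] F [ 0.1 -0.2 -0.2] w 0.0305
[ 1.570e-01  7.530e-01  1.842e+00 -1.000e-03  5.480e-01  1.940e-01]
0.97 [416.8, 146.0, 437.8, 180.2] [ 0.569  -0.2722  0.012 ]
0.7 [259.6, 188.8, 309.1, 211.5] [0.4796 0.106  0.012 ]
0.18 [309.2, 184.7, 353.6, 219.6] [ 0.4789 -0.0166  0.012 ]
```

View pics/t5.png

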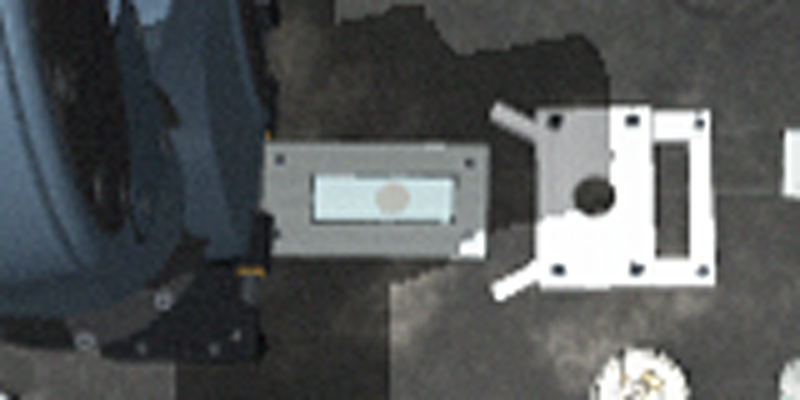

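The carrier's front mid-line sits at crop row 201, and the channel's mid-line is also ~201 once corrected for height. It is lined up in front of the cheeks. I'll keep pushing and ease the heading by 1.2°.

move_arm(
  commands=[
    [0.3, 0, 0, 5, -0.2],
    [0.3, 0, 0, 11, -0.4],
    [0.3, 0, 0.3, 17, -0.6],
    [0.3, 0, 0.5, 23, -0.8],
    [0.3, 0, 0.8, 29, -1.0],
    [0.3, 0, 1, 35, -1.2],
    [0.3, 0, 1.2, 41, -1.2],
    [0.3, 0, 1.3, 45, -1.2],
  ],
)

```text
time: 15.62
position: [0.4841, 0.1436, -0.0096]
tool_rot: [-0.504, -0.496, 0.504, -0.496]
ft_force: [-0.7, 1.5, -1.0]
grip_width: 0.0303
```

move_arm(
  commands=[
    [0.3, 0, 0, 0, 0],
    [0.3, 0, 0, 0, 0],
  ],
)

```text
time: 15.78
position: [0.4848, 0.144, -0.0094]
tool_rot: [0.504, 0.496, -0.504, 0.496]
ft_force: [0.4, -0.6, 0.5]
grip_width: 0.0302
```

```bash
python3 tip.py pics/s16.png;python3 meas.py pics/t6.png
```

```text
t 15.78 p [ 0.4848  0.144  -0.0094] yhead -0.9 tilt [-1.     0.001  0.   ] F [ 0.4 -0.6  0.5] w 0.0302
t 15.83 p [ 0.4849  0.1442 -0.0094] yhead -0.89 tilt [-1.     0.001  0.   ] F [-0.   0.6  0.9] w 0.0298
[ 6.800e-02  7.450e-01  1.879e+00 -1.000e-03  5.170e-01  8.400e-02]
0.61 [416.1, 148.5, 433.3, 182.6] [ 0.5684 -0.2715  0.012 ]
0.59 [282.9, 186.1, 320.0, 209.0] [0.4814 0.0672 0.012 ]
```

View pics/t6.png

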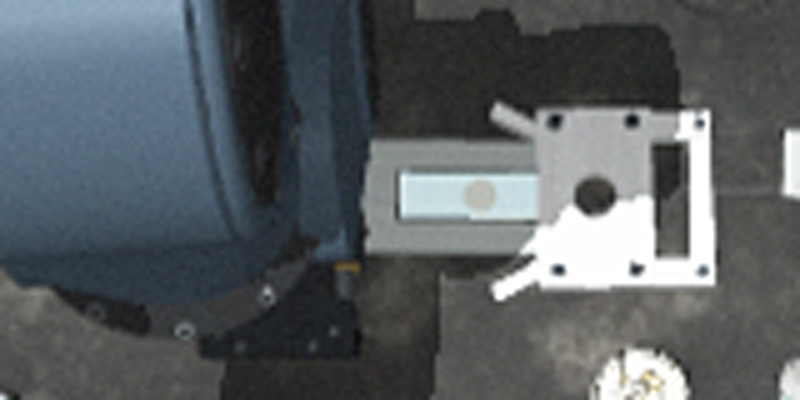

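The front is under the roof. The carrier's mid-line is at crop row ~197 against 201 for the channel, about 2 mm to the far side and within clearance, so I add a small drift back while pushing.

move_arm(
  commands=[
    [0.3, 0, -0.3, 4, 0],
    [0.3, 0, -0.6, 9, 0],
    [0.3, 0, -0.9, 14, 0],
    [0.3, 0, -1.2, 19, 0],
    [0.3, 0, -1.4, 24, 0],
    [0.3, 0, -1.6, 29, 0],
    [0.3, 0, -1.8, 34, 0],
    [0.3, 0, -2, 38, 0],
  ],
)

```text
time: 16.6
position: [0.4821, 0.1059, -0.0095]
tool_rot: [0.504, 0.496, -0.504, 0.496]
ft_force: [0.3, 2.4, 1.3]
grip_width: 0.0308
```

```bash
python3 tip.py pics/s17.png;python3 meas.py pics/t7.png
```

```text
t 16.6 p [ 0.4821  0.1059 -0.0095] yhead -0.9 tilt [-1.     0.001  0.   ] F [0.3 2.4 1.3] w 0.0308
t 16.65 p [ 0.4821  0.1053 -0.0095] yhead -0.91 tilt [-1.  0.  0.] F [-0.4 -0.  -0.1] w 0.0305
[-1.20e-02  7.39e-01  1.91e+00 -1.00e-03  4.92e-01  5.00e-03]
0.93 [299.3, 186.5, 335.0, 213.1] [0.4769 0.036  0.012 ]
0.77 [418.3, 148.2, 436.3, 183.6] [ 0.5662 -0.2722  0.012 ]
```

View pics/t7.png

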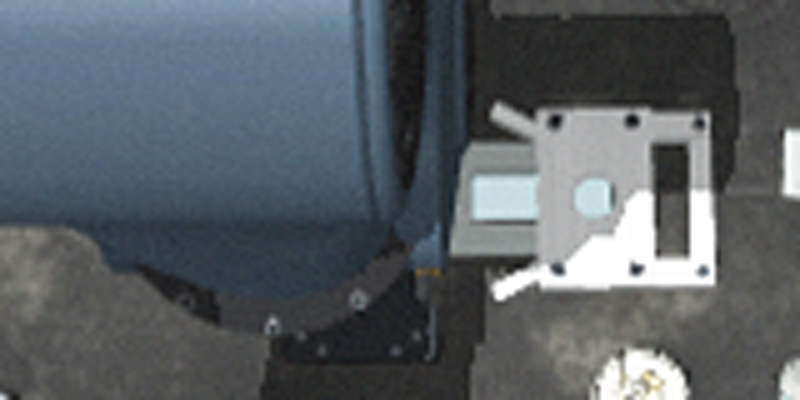

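View pics/s17.png

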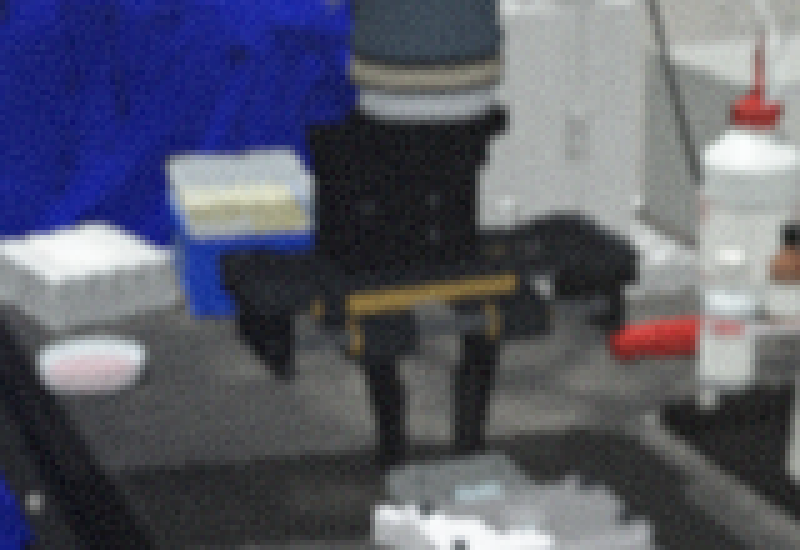

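Centred now (rows 143–256, mid ~200), and the glass shows in the sight hole. About 24 mm to go, with the force watched at the end.

move_arm(
  commands=[
    [0.3, 0, 0, 4, 0],
    [0.3, 0, 0, 8, 0],
    [0.3, 0, 0, 12, 0],
    [0.3, 0, 0, 15, 0],
    [0.3, 0, 0, 18, 0],
    [0.3, 0, 0, 20, 0],
    [0.3, 0, 0, 20, 0],
  ],
)

```text
time: 17.33
position: [0.4814, 0.086, -0.0096]
tool_rot: [-0.504, -0.496, 0.504, -0.496]
ft_force: [-0.9, -0.5, 0.7]
grip_width: 0.0305
```

move_arm(
  commands=[
    [0.3, 0, 0, 1, 0],
    [0.3, 0, 0, 2, 0],
    [0.3, 0, 0, 2, 0],
  ],
)

```text
time: 17.58
position: [0.4814, 0.0845, -0.0096]
tool_rot: [-0.504, -0.496, 0.504, -0.496]
ft_force: [-0.0, 1.3, -0.2]
grip_width: 0.0307
```

```bash
python3 meas.py pics/t8.png
```

```text
t 17.58 p [ 0.4814  0.0845 -0.0096] yhead -0.88 tilt [-1. -0.  0.] F [-0.   1.3 -0.2] w 0.0307
[-0.055  0.737  1.922 -0.     0.483 -0.04 ]
0.88 [307.8, 187.4, 348.7, 210.6] [ 0.4767 -0.0082  0.012 ]
0.62 [416.2, 150.5, 435.8, 181.9] [ 0.5658 -0.2712  0.012 ]
```

View pics/t8.png

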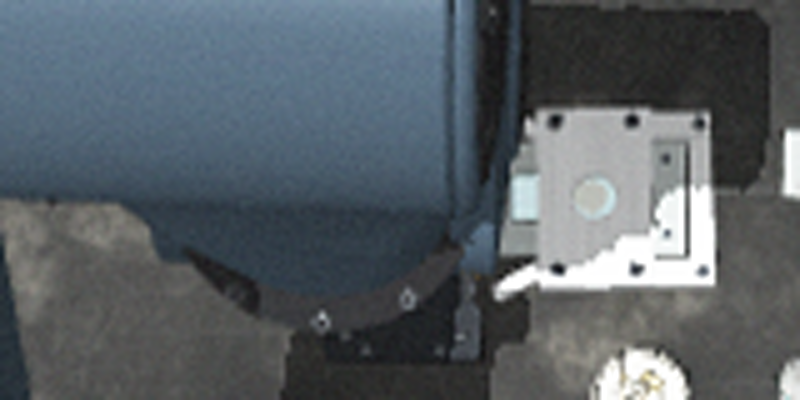

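The specimen fills the sight hole. The carrier's front edge shows at crop column 685, with the stop at ~690, so there are 2–3 mm left.

move_arm(
  commands=[
    [0.3, 0, 0, 1, 0],
    [0.3, 0, 0, 1.5, 0],
    [0.3, 0, 0, 1.5, 0],
  ],
)

```text
time: 17.93
position: [0.4814, 0.0831, -0.0096]
tool_rot: [-0.504, -0.496, 0.504, -0.496]
ft_force: [-0.4, 1.0, -0.6]
grip_width: 0.0302
```

move_arm(
  commands=[
    [0.3, 0, 0, 0.7, 0],
    [0.3, 0, 0, 1.5, 0],
    [0.3, 0, 0, 1.5, 0],
  ],
)

```text
time: 18.18
position: [0.4811, 0.0824, -0.0096]
tool_rot: [0.504, 0.496, -0.504, 0.496]
ft_force: [-0.9, 6.9, 0.1]
grip_width: 0.0303
```

move_arm(
  commands=[
    [0.3, 0, 0, 0.5, 0],
    [0.3, 0, 0, 1, 0],
    [0.3, 0, 0, 1, 0],
    [0.3, 0, 0, 1, 0],
  ],
)

```text
time: 18.52
position: [0.4809, 0.0823, -0.0095]
tool_rot: [0.504, 0.497, -0.504, 0.495]
ft_force: [0.7, 10.8, -0.4]
grip_width: 0.0309
```

```bash
python3 meas.py pics/t9.png
```

```text
t 18.52 p [ 0.4809  0.0823 -0.0095] yhead -0.93 tilt [-1.    -0.001 -0.002] F [ 0.7 10.8 -0.4] w 0.0309
[-0.061  0.737  1.924  0.004  0.481 -0.049]
0.85 [414.1, 148.6, 435.0, 180.5] [ 0.5677 -0.2719  0.012 ]
0.52 [308.3, 188.6, 349.5, 210.5] [ 0.4769 -0.0189  0.012 ]
```

View pics/t9.png

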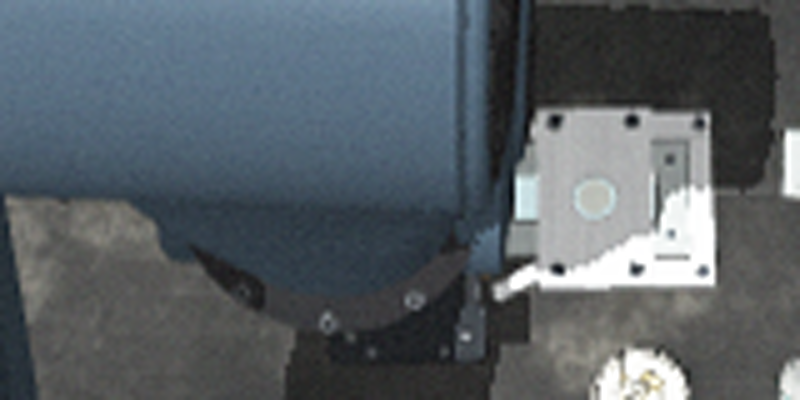

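It is home: the hand stalls at y=0.0823 (predicted 0.081), the force rises to 10.8 N, and the specimen is centred in the sight hole. I'll back straight off, lift and clear.

move_arm(
  commands=[
    [0.3, 0, 0, -3, 0],
    [0.3, 0, 0, -10, 0],
    [0.3, 0, 0, -22, 0],
    [0.3, 0, 0, -40, 0],
    [0.3, -25, 0, -65, 0],
    [0.3, -60, 0, -100, 0],
    [0.3, -95, 0, -140, 0],
    [0.3, -120, 0, -180, 0],
  ],
)

```text
time: 19.28
position: [0.4841, 0.2412, 0.0981]
tool_rot: [0.504, 0.496, -0.504, 0.496]
ft_force: [0.9, 0.1, -1.0]
grip_width: 0.0304
```

move_arm(
  commands=[
    [0.3, -10, 0, -30, 0],
    [0.3, -20, 0, -60, 0],
    [0.3, -20, 0, -60, 0],
    [0.3, -20, 0, -60, 0],
  ],
)

```text
time: 19.62
position: [0.485, 0.3018, 0.1172]
tool_rot: [0.504, 0.496, -0.502, 0.497]
ft_force: [-0.8, -0.9, -0.5]
grip_width: 0.0306
```

```bash
python3 meas.py pics/t10.png
python3 - <<'E'
from h import *
from rig import robot
import pickle
c=robot.camera('top'); s=robot.camera('side')
cv2.imwrite('pics/t11.png',cv2.resize(c['image'][170:230,270:370][:,:,::-1],(800,480),interpolation=cv2.INTER_CUBIC))
cv2.imwrite('pics/s18.png',cv2.resize(s['image'][150:300,220:420][:,:,::-1],(800,600),interpolation=cv2.INTER_CUBIC))
c0,s0=pickle.load(open('s0.pkl','rb'))
d=cv2.absdiff(s['image'],s0['image']).max(2)
for n in('coverslip_box','tape_blue','objective_spare','screw_tin','petri_c'):
    r=robot.regions_of(c,n)[:1]; r2=robot.regions_of(s,n)[:1]
    print(n,[x['bbox'] for x in r],[x['bbox'] for x in r2])
E
```

```text
t 19.62 p [0.485  0.3018 0.1172] yhead -0.7 tilt [-1.     0.002 -0.   ] F [-0.8 -0.9 -0.5] w 0.0306
[ 3.620e-01  5.770e-01  1.655e+00 -1.000e-03  9.070e-01  3.740e-01]
0.86 [297.4, 188.9, 350.2, 212.1] [0.4787 0.0193 0.012 ]
coverslip_box [[363.9, 186.1, 380.6, 200.7]] [[363.9, 243.1, 387.9, 260.1]]
tape_blue [[395.2, 197.4, 420.7, 218.8]] [[362.1, 266.6, 397.1, 291.9]]
objective_spare [] [[315.0, 240.8, 329.4, 267.2]]
screw_tin [[329.5, 229.9, 348.5, 249.3]] [[292.7, 233.7, 316.6, 250.5]]
petri_c [[191.4, 234.4, 216.6, 259.7]] [[249.5, 190.1, 268.2, 195.9]]
```

View pics/t11.png

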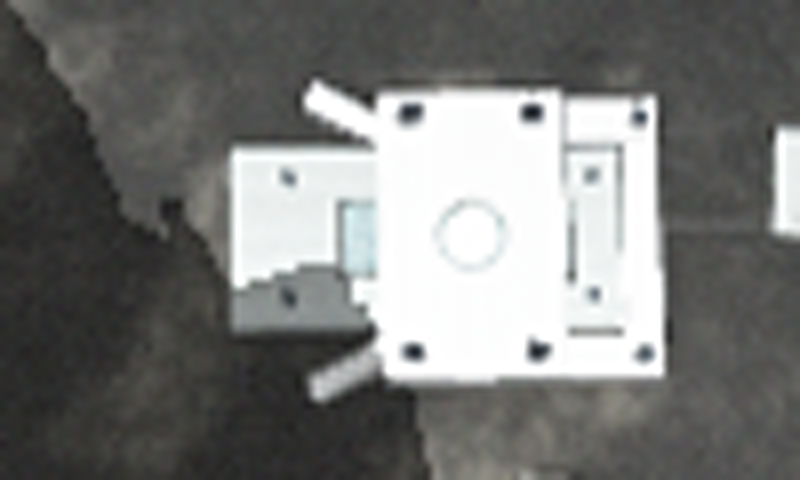

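View pics/s18.png

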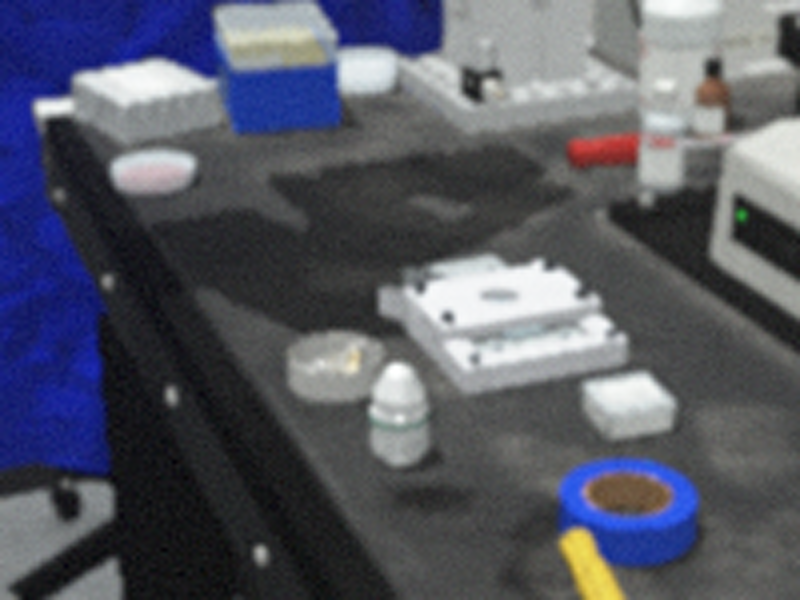

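Run:
```python
from h import *
from rig import robot
c=robot.camera('top'); G=c['image'].astype(float).mean(2)
f=lambda a:[a[0]/8+270-.5,a[1]/8+170-.5]
print('rear',unproj(c,[f((231,147)),f((231,331))],.012).round(4).tolist())
print('roof front',unproj(c,[f((376,147)),f((381,331))],.024).round(4).tolist())
print('stop line',unproj(c,[f((621,150)),f((621,250))],.014).round(4).tolist())
for y in (190,194,198,202,206,209): print(y,G[y,336:354].astype(int).tolist())
```

```text
rear [[0.5114, 0.07, 0.012], [0.4498, 0.0707, 0.012]]
roof front [[0.5078, 0.0221, 0.024], [0.4469, 0.0216, 0.024]]
stop line [[0.5074, -0.0587, 0.014], [0.4738, -0.0577, 0.014]]
190 [252, 253, 253, 255, 187, 239, 240, 234, 231, 241, 243, 166, 255, 253, 254, 255, 96, 82]
194 [253, 253, 253, 254, 237, 231, 237, 239, 239, 239, 240, 185, 255, 253, 254, 255, 108, 78]
198 [252, 253, 253, 254, 249, 157, 239, 240, 239, 240, 241, 202, 255, 253, 254, 255, 159, 91]
202 [252, 253, 254, 255, 250, 156, 244, 242, 242, 240, 241, 245, 255, 253, 254, 255, 171, 81]
206 [253, 253, 253, 254, 249, 244, 245, 189, 127, 243, 242, 250, 254, 253, 253, 255, 246, 91]
209 [253, 253, 254, 254, 249, 245, 245, 245, 245, 244, 242, 246, 246, 254, 254, 255, 246, 86]
```

Rear end is at y 0.070–0.071 against 0.0717 expected. There is no visible gap at the stop, the carrier is square, and the hand is clear.

```bash
python3 -c "
from rig import robot
print(robot.hand_in())"
```

```text
the job is handed in; nothing more can be done
None
```

The larger carrier is home against the stop bar, glass end first, and the job is handed in at about 20 s. I squared it up with the open jaws against its long side, then pushed it in from the rear with two fingertips. I never gripped it or lifted it.

**Last checks**
- **Home against the stop:** the push stalled with the force rising to 10.8 N. The rear end measured at y ≈ 0.070–0.071 m against an expected 0.0717 m, and no gap showed at the stop.
- **In line and flat:** the specimen sits in the sight hole and the carrier looks parallel to the rails. Its centre measured about 2 mm off the channel's middle, which is about the camera accuracy and inside the 5 mm limit.
- **Bystanders:** all five show in the final side picture standing where they were. The network missed the objective in the last top view.
- **Hand:** drawn back and lifted well clear, reading only force noise.

**What disagreed:** the reported tool height did not fit the stated finger geometry. The tips met the table at a reported z of -0.013 m, so they were 38 mm higher than the numbers say. My first push therefore passed over the plate without touching it. I found the true height by feeling for the table at a free spot and used that from then on.

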